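Lock a moulding block in the holding jig behind its sliding gate

TASK

Slide the jig's gate aside, lower the moulding block that has a tongue into the channel and push it, against the tight pad, until its tongue is under the bridge and its shoulder is flush against it. Then slide the gate fully shut behind the block. Set the block down and press it home without dropping or ramming it (90 N at most), and leave everything else on the bench where it is.

Things in the scene. Friction and masses are not known exactly. Their poses are not given: they have to be found in the camera images.
- block_center (a point): The dark wooden moulding block to load: body 100 mm long (own x), 50 wide (own y), 60 high (z up), 0.26 kg +/- 30 percent. A flat tongue sticks out at the bottom of its +x end: 25 mm long, 40 wide, 18 high, flush with the underside. The end face above it is the shoulder. Point: centre of the 100 x 50 x 60 body, 50 mm behind the shoulder.
- block_tongue (a point): Tip of the block's tongue: 75 mm ahead (own x) of the block's centre, on its middle line, 9 mm above its underside. Axes as the block's.
- jig: Pale wooden holding jig, fixed to the bench. Origin under its board; z up, x along the channel towards the bridge. Board 20 mm thick, its top is the channel floor. Channel 54 mm wide, centred on y = 0, between walls 20 mm high (outer faces y = +/-40 mm) from x = -26 to 75 mm, upper inner edges bevelled. Behind x = -26 mm the floor is open: there the gate runs.
- jig_bridge (a point): Lower front edge, middle, of the wooden bridge that roofs the channel from jig x = 75 to 130 mm; underside 21 mm, top 36 mm above the floor. Lower the block with its tongue short of this (the gate must be aside), then push it about 30 mm along x. A hidden pad under the bridge meets the tongue 10 to 16 mm before home; it gives way at about 6 N and stays where pushed. Over 90 N on the jig is ramming.
- jig_home (a point): Where the block's centre point lies when it is fully home: on the channel's centre line, 25 mm ahead of the jig's origin, 30 mm above the channel's floor (50 mm above the bench). The channel leaves 2 mm each side: a block held askew binds; let go and pushed from its rear face it squares itself. Axes as the jig's.
- gate (a joint): How far the jig's aluminium gate is slid aside (to jig +y), m: 0 = shut across the channel, 0.085 = stop. Stiff, about 4 N, stays where left. Its upright plate is 40 mm wide (y), 14 thick, top 40 mm above the floor, front face at jig x = -28 mm: it passes 3 mm behind a block fully home and strikes one that is not. From 0.05 on it clears the block's width.
- gate_handle (a point): Grip point on the gate's upright wooden handle: 16 mm wide (jig y), 30 mm long (jig x), its top 13 mm above this point, its foot 33 mm below; 44.5 mm behind the gate's front face, 65 mm above the bench. At jig (-72.5 mm, gate value).
- offcut_center (a point): plain offcut of the same dark moulding, 125 x 50 x 60 mm, square at both ends, no tongue; not wanted. Point: its centre, half-way up
- bottle: green glass bottle, 72 mm across, 210 mm tall; origin under its centre
- cup: brown paper cup, 80 mm across, 100 mm tall; origin under its centre
- cup2: second such brown paper cup; origin under its centre
- sandblock: cork sanding block 100 x 60 x 35 mm; origin under its centre, x along its length
- tape: roll of white tape lying flat, 110 mm across, 45 mm high; origin under its centre
- knife: putty knife lying along its own x, 215 mm long; origin under it
- brush: wire brush 110 x 35 x 34 mm, bristles down; origin under its centre, x along its length
Things that resemble listed ones, but are neither listed nor needed, are in the scene too. What is shaped like the part that bears block_center but turquoise or yellow is not meant.

How it is judged (in metres and radians):
On the way, in this order (a step that is already met when the one before it is completed fails the run):
1. the gate is slid aside (0.05 m or more) (value of joint gate above 0.05 m), for 0.1 s.
2. the block is fully home, shoulder against the bridge, gate still aside (x of block_center in the frame of jig_home above -0.0032 m and y of block_center in the frame of jig_home between -0.004 and 0.004 m and z of block_center in the frame of jig_home between -0.004 and 0.004 m and angle between the x axis of block_center and the x axis of jig, either way round below 0.06 rad and angle between block_center's own z axis and vertical below 0.06 rad and value of joint gate above 0.045 m), for 0.2 s.
3. the gate is shut with the block home (x of block_center in the frame of jig_home above -0.0032 m and y of block_center in the frame of jig_home between -0.004 and 0.004 m and z of block_center in the frame of jig_home between -0.004 and 0.004 m and angle between the x axis of block_center and the x axis of jig, either way round below 0.06 rad and angle between block_center's own z axis and vertical below 0.06 rad and value of joint gate below 0.004 m), for 0.2 s.
At the end, for the whole second after the job is handed in: The block lies in the channel with its shoulder within 3.2 mm of the bridge, within 4 mm sideways and in height and 0.06 rad of square and level, at rest, and the gate is within 4 mm of fully shut (all of step 3 and linear speed of block below 0.01 m/s); the robot touches nothing.
It fails at once if the block is dropped or rammed against the jig (over 90 N) (contact force between block and jig above 90 N).
It fails at once if the offcut or another thing on the bench is moved by more than 40 mm (distance of any of offcut_center, bottle, cup, cup2, sandblock, tape, knife, brush from where it was at the start of the episode above 0.04 m).
It also fails if it takes over 72 s, if anything falls off the work surface, if the arm or the gripper's body presses on something with over 40 N, if the wrist force passes 120 N, or if a joint passes its speed limit or range.

ROBOT

A 6-joint arm with a two-finger parallel gripper is mounted at the origin on the work surface. World frame = base frame: x ahead of the robot, y to its left, z up, the work surface at z = 0. Lengths are in mm, angles in rad, forces in N, time in s.
With the tool pointing down it reaches from about 350 to 775 mm from the base axis. Payload 7.3 kg.
Tool frame: the origin (TCP) lies on the centre line of the jaws, within the pads' length; the fingertips stand 22 mm ahead of it and the grasp point (between the pads) lies 3 mm ahead of it; x points along the fingers, z is the direction in which the jaws open and shut, and the axes are right-handed (so a half turn about x gives the same grasp; the last joint's range is limited). The gripper opens to 92 mm and grips with 3 to 60 N. Pads are 19 mm wide; open, the fingers measure 130 mm over their backs; the gripper's body (75 mm by 190 mm) begins 47 mm behind the grasp point.
Start: joints at [-1.314, 0.342, 1.524, -0, 1.275, -0.146], TCP at [205.821, -482.991, 248.741] pointing down, gripper open.
Joint ranges: [-2.53, 2.53], [-0.77, 2.02], [0.04, 2.7], [-1, 4.14], [0.28, 2.66], [-3.11, 3.11]. Speed limits (rad/s): [2.57, 2.57, 3.14, 3.14, 3.14, 3.14].

INTERFACE

Orientations are given as [roll, pitch, yaw] about the fixed x, y, z axes, in that order (R = Rz(yaw) Ry(pitch) Rx(roll)).
In Python, from plant import readout, imaging, bot gives the robot as it stands.
- The arm moves only by the tool arm_command, never from a script. Its argument "plan" is a list of rows, each an object of numbers: "tx", "ty", "tz": the shift along the tool's x, y, z in cm; "wx", "wy", "wz": the turn, a rotation vector about the tool's x, y, z in rad; "jaw": the opening, from -1 (shut) to 1 (fully open). In form: [{"tx": .., "ty": .., "tz": .., "wx": .., "wy": .., "wz": .., "jaw": ..}, ...]. A call has 1 to 20 rows; each row shifts and turns the commanded pose from where the row before left it, along the tool's axes as they then stand; what a row does not reach is not made up. A row lasts 1/10 s, in which the tool goes at most 50 mm and 8.59 degrees, less where a joint would pass 70% of its speed; a pose out of reach is approached as far as the arm can. A call with a gripper value outside its range is refused whole. The fingers move at their own pace and stop on an object; the grip force is fixed at half the most. Time passes only in rows, so rows that do not move let the fingers close. It gives the time, the measured TCP pose, the force and the opening at its end, in the units of the state.
- readout.get_obs(): the state, without advancing time (a new reading comes with each control period).
- imaging.capture(name): name is "scene" or "top" or "wrist"; returns the picture (400x640x3 uint8, blue, green, red); there is no depth.
- imaging.get_calibration(name): a dict with "fx", "fy", "cx", "cy" (pixels), "position" and "rotation" of the camera in the world; the wrist camera has in their place "mount" (4x4, takes a point from camera to tool coordinates, whose origin is the TCP and whose axes are the tool frame's). Camera axes: x right, y up, looking along -z (the intrinsics and any distortion apply to the point x, -y, -z); pixel columns grow to the right and rows downward; lengths in mm; the calibration is good to about 2 mm. A picture is of the moment at which its call begins: read the wrist's pose just before it. get_calibration takes no time and is no camera call.
- bot.close_job(): hands the job in, once; it reports no verdict.
The state is a dict: "time": time; "joint_positions": joint angles; "dq": joint speeds; "tau": joint torques, N m; "tool_pos": TCP position; "tcp_rot": TCP orientation; "contact_force": force on the tool from outside, world axes, zero at the start; "moment": the same for the moment, N m; "grip_width": finger opening in mm.
Only numpy, scipy, OpenCV 4.12 (cv2) and the standard library are available. Lean on these libraries where they do the work, as an engineer would, in place of code of your own. Each camera call takes 0.05 s, during which the arm holds its last target.

## Working session

There is one attempt and no reset: what is moved stays moved. The work goes in short steps, Python scripts to look and compute and a tool call to move; the robot and the scene stay as the last step left them, time stands still between calls to the robot, and variables do not carry over. Pictures are saved under pics/ and viewed, and the job is handed in when it is done.

Besides the shell and the picture viewer there is one more tool, called after "Emit:" by a JSON object that holds its "method" and its "body", one argument or row to a line. arm_command: Moves the arm, as the interface text tells. Its arguments: {"type":"object","properties":{"plan":{"type":"array"}},"required":["plan"]}

```bash
ls; mkdir -p pics; python3 - <<'E'
from plant import readout, imaging, bot
import cv2
o=readout.get_obs(); print(o)
for n in ("scene","top","wrist"):
    im=imaging.capture(n); cv2.imwrite(f"pics/{n}0.png",im); print(n,imaging.get_calibration(n))
E
```

```text
pics
{'time': 0.0, 'joint_positions': array([-1.31395149e+00,  3.42721354e-01,  1.52501195e+00,  8.53416181e-06,
        1.27538806e+00, -1.46000556e-01]), 'dq': array([-1.97969533e-04, -1.27425577e-04, -5.73956378e-05,  3.15826952e-04,
       -1.04192108e-03, -2.54346207e-04]), 'tau': array([-2.91107077e-03, -4.31250215e+01, -2.44223589e+01,  7.14996387e-02,
        5.59731235e-02, -1.53703463e-04]), 'tool_pos': array([ 205.7476163 , -482.6037817 ,  248.04741247]), 'tcp_rot': array([2.99025386, 1.5692676 , 1.82230044]), 'contact_force': array([-0.50653083,  0.21721302, -0.38319912]), 'moment': array([-0.05916927, -0.019648  , -0.02721466]), 'grip_width': 91.68612748898632}
scene {'fx': 370.15382384419127, 'fy': 370.15382384419127, 'cx': 309.70129535230467, 'cy': 202.26570945563776, 'position': array([1444.89500295, -233.84744138,  631.02866919]), 'rotation': array([ 0.99876896, -0.0185747 ,  1.33714307])}
top {'fx': 441.82557213543845, 'fy': 441.82557213543845, 'cx': 323.09280432741593, 'cy': 195.33288406454275, 'position': array([ 460.52849408,  -25.12084048, 1264.16965799]), 'rotation': array([ 0.09230305,  0.01249739, -1.5580748 ])}
wrist {'fx': 357.1582583246783, 'fy': 357.1582583246783, 'cx': 319.82201584358273, 'cy': 199.3139510165856, 'mount': array([[-8.23951491e-04,  2.82402700e-01, -9.59295594e-01,
        -1.36189942e+02],
       [ 1.63783058e-04,  9.59295945e-01,  2.82402663e-01,
         7.66205434e+01],
       [ 9.99999647e-01,  7.55697296e-05, -8.36666102e-04,
         2.70488657e-01],
       [ 0.00000000e+00,  0.00000000e+00,  0.00000000e+00,
         1.00000000e+00]])}
```

View pics/top0.png

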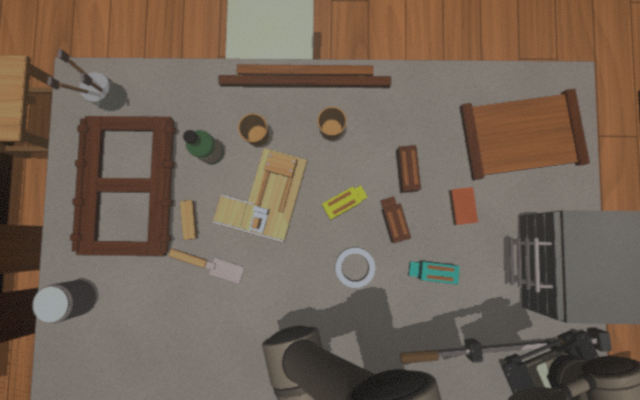

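View pics/scene0.png

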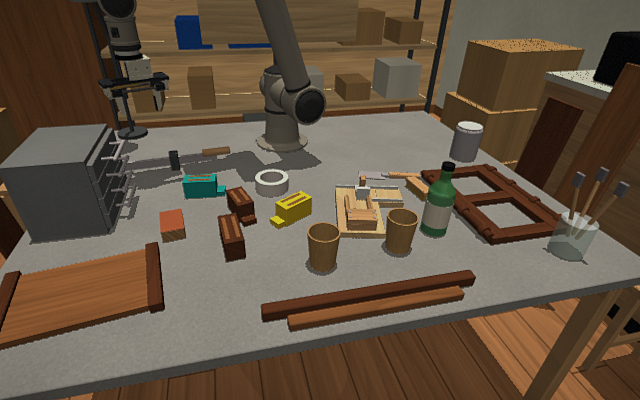

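View pics/wrist0.png

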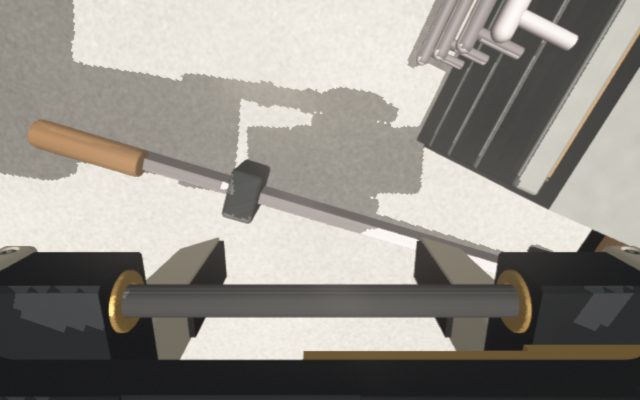

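```bash
cat > h.py <<'E'
import numpy as np, cv2
from scipy.spatial.transform import Rotation as R
from plant import readout, imaging, bot
def cam(name,obs=None):
    c=imaging.get_calibration(name)
    if 'mount' in c:
        o=obs or readout.get_obs()
        T=np.eye(4);T[:3,:3]=R.from_euler('xyz',o['tcp_rot']).as_matrix();T[:3,3]=o['tool_pos']
        M=T@np.array(c['mount'])
        return c,M[:3,:3],M[:3,3]
    return c,R.from_euler('xyz',c['rotation']).as_matrix(),np.array(c['position'])
def proj(P,C):
    c,r,p=C; q=(np.atleast_2d(P)-p)@r
    return np.c_[c['cx']+c['fx']*q[:,0]/-q[:,2], c['cy']+c['fy']*(-q[:,1])/-q[:,2]]
def unproj(uv,z,C):
    c,r,p=C; uv=np.atleast_2d(uv).astype(float)
    d=np.c_[(uv[:,0]-c['cx'])/c['fx'],-(uv[:,1]-c['cy'])/c['fy'],-np.ones(len(uv))]@r.T
    return p+d*((z-p[2])/d[:,2])[:,None]
def crop(src,dst,x0,y0,x1,y1,s):
    im=cv2.imread(src)[y0:y1,x0:x1]; cv2.imwrite(dst,cv2.resize(im,None,fx=s,fy=s,interpolation=cv2.INTER_CUBIC))
E
python3 - <<'E'
from h import *
T=cam('top');S=cam('scene')
print(proj([[0,0,0],[460,-25,0],[205,-483,248]],T),proj([[0,0,0],[460,-25,0]],S))
print(unproj([[290,365],[270,195],[395,220]],0,T))
crop('pics/top0.png','pics/tc1.png',200,130,320,260,5)
crop('pics/top0.png','pics/tc2.png',310,130,470,250,5)
E
```

```text
[[317.58153861 404.05493263]
 [328.59380208 236.41670143]
 [533.31781492 354.31100486]] [[281.66566733 140.54637465]
 [298.29963874 197.66591101]]
[[ 103.04368247   78.06447735    0.        ]
 [ 576.54119522  144.99415502    0.        ]
 [ 509.04564135 -213.89550507    0.        ]]
```

View pics/tc1.png

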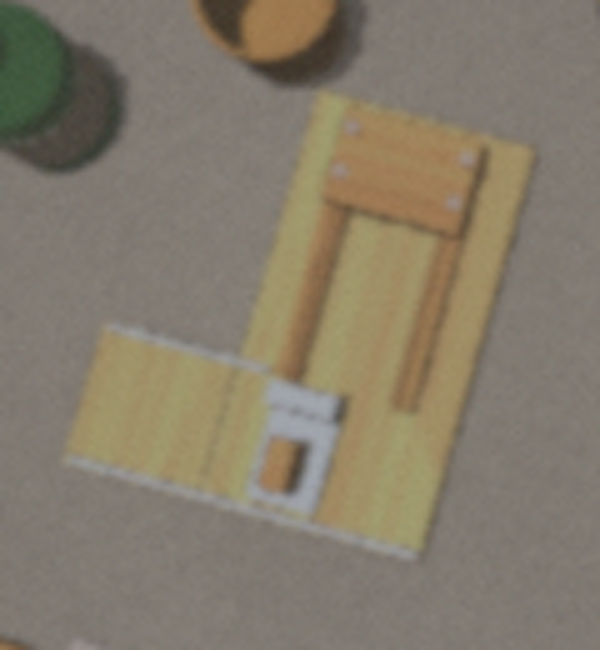

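View pics/tc2.png

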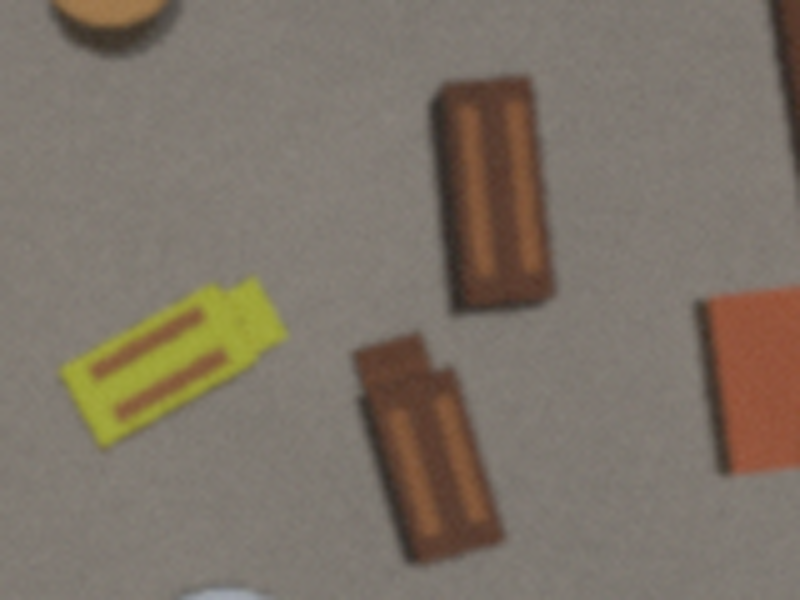

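```bash
python3 - <<'E'
from h import *
T=cam('top')
def px(l,x0,y0): return (np.array(l,float)+.5)/5-.5+[x0,y0]
B=unproj(px([(368,398),(458,370),(503,540),(415,562)],310,130),60,T)
print(B.round(1)); print('block c',B.mean(0), [np.linalg.norm(B[i]-B[(i+1)%4]) for i in range(4)])
f=(B[0]+B[1]-B[2]-B[3]);print('yaw',np.arctan2(f[1],f[0]))
J=unproj(px([(318,95),(535,150),(417,555),(65,460),(105,328)],200,130),20,T); print(J.round(1))
d=J[1]-J[2];print('jig yaw',np.arctan2(d[1],d[0]),np.linalg.norm(d),np.linalg.norm(J[0]-J[1]))
br=unproj(px([(340,108),(487,148),(458,237),(325,200)],200,130),56,T);print('bridge',br.round(1),[np.linalg.norm(br[i]-br[(i+1)%4]) for i in range(4)])
h=unproj(px([(266,437),(297,440),(290,495),(260,490)],200,130),78,T);print('handle',h.round(1),h.mean(0))
o=unproj(px([(440,85),(530,78),(553,295),(460,305)],310,130),60,T); print('offcut',o.mean(0).round(1),[np.linalg.norm(o[i]-o[(i+1)%4]) for i in range(4)])
print('bottle',unproj([190,137],210,T), 'cup',unproj([[253,127]],100,T))
E
```

```text
[[ 535.8 -172.9   60. ]
 [ 551.6 -221.9   60. ]
 [ 459.6 -245.9   60. ]
 [ 447.2 -198.3   60. ]]
block c [ 498.55482058 -209.75759118   60.        ] [np.float64(51.49973207522456), np.float64(95.05718397918866), np.float64(49.16887280854433), np.float64(92.13670520248483)]
yaw 0.26700674437195077
[[707.8 165.   20. ]
 [677.3  40.2  20. ]
 [446.7 102.7  20. ]
 [497.5 302.7  20. ]
 [572.5 282.6  20. ]]
jig yaw -0.2647685618442692 238.87847655950674 128.4309294118699
bridge [[693.4 147.   56. ]
 [671.8  64.9  56. ]
 [622.   80.1  56. ]
 [641.8 154.1  56. ]] [np.float64(84.89639268290254), np.float64(52.10728464224141), np.float64(76.64783243052185), np.float64(52.14219895515468)]
handle [[509.4 179.4  78. ]
 [508.  162.7  78. ]
 [478.5 165.7  78. ]
 [481.  181.9  78. ]] [494.22640182 172.39948204  78.        ]
offcut [ 650.9 -242.9   60. ] [np.float64(49.765999031636426), np.float64(120.87090986892957), np.float64(51.11516310374922), np.float64(122.40878738026284)]
bottle [[696.84612302 315.23396145 210.        ]] cup [[750.52839673 181.71679486 100.        ]]
```

```bash
cat >> h.py <<'E'
def tcp(o=None):
    o=o or readout.get_obs()
    return np.array(o['tool_pos']),R.from_euler('xyz',o['tcp_rot'])
def Rdown(yaw):
    # tool x down, tool z along direction (cos yaw, sin yaw)
    x=np.array([0,0,-1.]);z=np.array([np.cos(yaw),np.sin(yaw),0]);return R.from_matrix(np.c_[x,np.cross(z,x),z])
def plan(P,yaw):
    """rotation first then translation (tool axes after turn, cm)"""
    p,r=tcp(); best=None
    for y in (yaw,yaw+np.pi):
        t=Rdown(y); w=(r.inv()*t).as_rotvec()
        if best is None or np.linalg.norm(w)<np.linalg.norm(best[0]): best=(w,t,y)
    w,t,y=best
    print('turn',w.round(4),'then shift cm',(t.inv().apply(np.array(P)-p)/10).round(3),'yaw',round(y,3), 'now',p.round(1))
E
python3 - <<'E'
from h import *
p,r=tcp(); print(r.as_matrix().round(3))
plan([498,-210,200],0.267+np.pi/2)
plan([540,140,260],-0.265+np.pi/2)
E
```

```text
[[-0.     0.92   0.392]
 [ 0.001  0.392 -0.92 ]
 [-1.     0.    -0.001]]
turn [ 1.358e-01 -1.100e-03 -1.000e-04] then shift cm [  4.82   35.385 -18.595] yaw 4.979 now [ 205.7 -482.7  248.2]
turn [ 6.678e-01 -1.100e-03  2.000e-04] then shift cm [ -1.18   15.949 -68.852] yaw 4.447 now [ 205.7 -482.7  248.2]
```

Emit:
{"method": "arm_command", "body": {
  "plan": [
    {"wx": 0.136},
    {"tx": 0.3, "ty": 2.5, "tz": -1.3},
    {"tx": 0.3, "ty": 2.5, "tz": -1.3},
    {"tx": 0.3, "ty": 2.5, "tz": -1.3},
    {"tx": 0.3, "ty": 2.5, "tz": -1.3},
    {"tx": 0.3, "ty": 2.5, "tz": -1.3},
    {"tx": 0.3, "ty": 2.5, "tz": -1.3},
    {"tx": 0.3, "ty": 2.5, "tz": -1.3},
    {"tx": 0.3, "ty": 2.5, "tz": -1.3},
    {"tx": 0.3, "ty": 2.5, "tz": -1.3},
    {"tx": 0.3, "ty": 2.5, "tz": -1.3},
    {"tx": 0.3, "ty": 2.5, "tz": -1.3},
    {"tx": 0.3, "ty": 2.5, "tz": -1.3},
    {"tx": 0.3, "ty": 2.5, "tz": -1.3},
    {"tx": 0.3, "ty": 2.5, "tz": -1.3},
    {"tx": 0},
    {"tx": 0}
  ]
}}

```text
invalid input at $.plan[0]: expected keys tx, ty, tz, wx, wy, wz, jaw
```

```bash
python3 - <<'E'
from h import *
o=readout.get_obs();im=imaging.capture('wrist');cv2.imwrite('pics/w1.png',im)
np.save('w1.npy',np.r_[o['tool_pos'],o['tcp_rot']]);print(o['tool_pos'],o['time'])
cv2.imwrite('pics/w1b.png',cv2.resize(im,(800,500),interpolation=cv2.INTER_CUBIC))
C=cam('wrist',o);print(proj([[498,-210,60],[498,-210,0]],C))
plan([540,140,260],-0.265+np.pi/2)
E
```

```text
[ 205.74921157 -482.71720419  248.20440108] 0.15
[[ 104.71998811 -396.88600039]
 [ 148.28315996 -297.47597611]]
turn [ 6.678e-01 -8.000e-04  1.000e-04] then shift cm [ -1.167  15.943 -68.858] yaw 4.447 now [ 205.8 -482.8  248.3]
```

View pics/w1b.png

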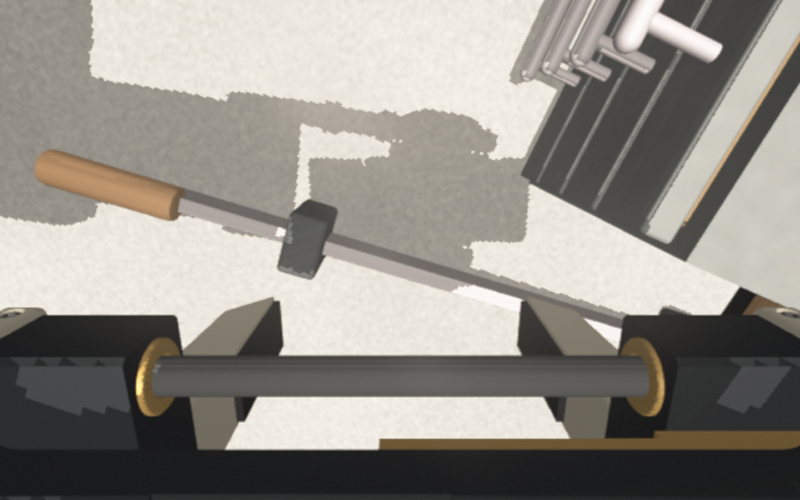

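Emit:
{"method": "arm_command", "body": {
  "plan": [
    {"tx": 0, "ty": 0, "tz": 0, "wx": 0.136, "wy": 0, "wz": 0, "jaw": 1},
    {"tx": 0.35, "ty": 2.5, "tz": -1.3, "wx": 0, "wy": 0, "wz": 0, "jaw": 1},
    {"tx": 0.35, "ty": 2.5, "tz": -1.3, "wx": 0, "wy": 0, "wz": 0, "jaw": 1},
    {"tx": 0.35, "ty": 2.5, "tz": -1.3, "wx": 0, "wy": 0, "wz": 0, "jaw": 1},
    {"tx": 0.35, "ty": 2.5, "tz": -1.3, "wx": 0, "wy": 0, "wz": 0, "jaw": 1},
    {"tx": 0.35, "ty": 2.5, "tz": -1.3, "wx": 0, "wy": 0, "wz": 0, "jaw": 1},
    {"tx": 0.35, "ty": 2.5, "tz": -1.3, "wx": 0, "wy": 0, "wz": 0, "jaw": 1},
    {"tx": 0.35, "ty": 2.5, "tz": -1.3, "wx": 0, "wy": 0, "wz": 0, "jaw": 1},
    {"tx": 0.35, "ty": 2.5, "tz": -1.3, "wx": 0, "wy": 0, "wz": 0, "jaw": 1},
    {"tx": 0.35, "ty": 2.5, "tz": -1.3, "wx": 0, "wy": 0, "wz": 0, "jaw": 1},
    {"tx": 0.35, "ty": 2.5, "tz": -1.3, "wx": 0, "wy": 0, "wz": 0, "jaw": 1},
    {"tx": 0.35, "ty": 2.5, "tz": -1.3, "wx": 0, "wy": 0, "wz": 0, "jaw": 1},
    {"tx": 0.35, "ty": 2.5, "tz": -1.3, "wx": 0, "wy": 0, "wz": 0, "jaw": 1},
    {"tx": 0.35, "ty": 2.5, "tz": -1.3, "wx": 0, "wy": 0, "wz": 0, "jaw": 1},
    {"tx": 0.35, "ty": 2.5, "tz": -1.3, "wx": 0, "wy": 0, "wz": 0, "jaw": 1},
    {"tx": 0, "ty": 0, "tz": 0, "wx": 0, "wy": 0, "wz": 0, "jaw": 1},
    {"tx": 0, "ty": 0, "tz": 0, "wx": 0, "wy": 0, "wz": 0, "jaw": 1}
  ]
}}

```text
time: 1.9
tool_pos: [495.4, -214.8, 199.4]
tcp_rot: [-1.914, 1.57, 3.066]
contact_force: [-0.9, -0.1, 0.9]
grip_width: 92.1
```

```bash
python3 - <<'E'
from h import *
o=readout.get_obs();im=imaging.capture('wrist');cv2.imwrite('pics/w2.png',im)
np.save('w2.npy',np.r_[o['tool_pos'],o['tcp_rot']]);print(o['tool_pos'],o['time'])
cv2.imwrite('pics/w2b.png',cv2.resize(im,(800,500),interpolation=cv2.INTER_CUBIC))
C=cam('wrist',o);print(proj([[498,-210,60],[498,-210,0]],C))
plan([540,140,260],-0.265+np.pi/2)
E
```

```text
[ 495.40096593 -214.80781233  199.35938904] 1.9
[[314.3476343  189.29681427]
 [315.23991324 173.26211767]]
turn [5.322e-01 2.000e-04 6.000e-04] then shift cm [ -6.042  -4.973 -35.471] yaw 4.447 now [ 495.1 -215.4  199.6]
```

View pics/w2b.png

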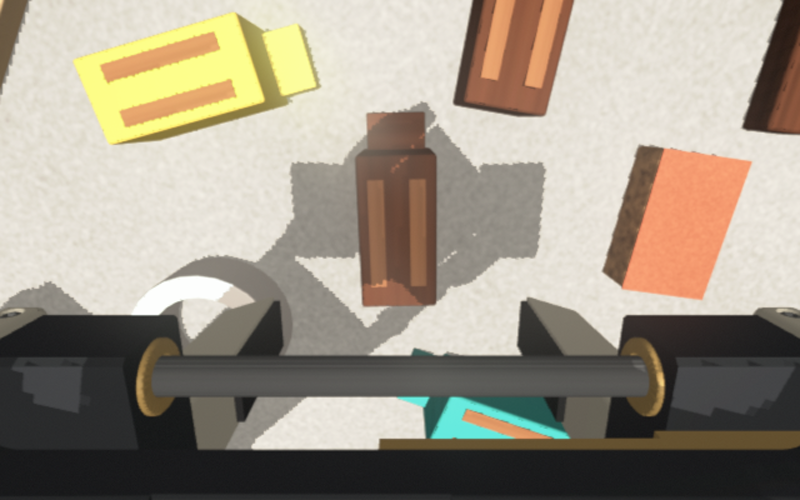

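```bash
python3 -c "
from h import *
crop('pics/w2.png','pics/w2c.png',265,80,365,255,4)"
```

```text
(no output)
```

View pics/w2c.png

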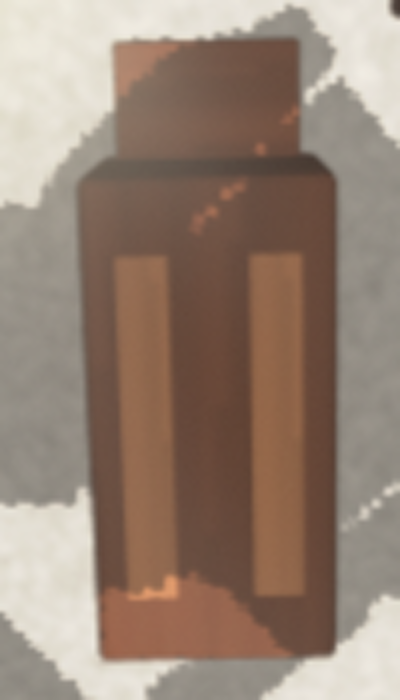

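```bash
python3 - <<'E'
from h import *
a=np.load('w2.npy');C=cam('wrist',dict(tool_pos=a[:3],tcp_rot=a[3:]))
px=lambda l:(np.array(l,float)+.5)/4-.5+[265,80]
B=unproj(px([(79,183),(335,180),(336,656),(103,660)]),60,C);print(B.round(1),'c',B.mean(0),[np.linalg.norm(B[i]-B[(i+1)%4]).round(1) for i in range(4)])
f=(B[0]+B[1]-B[2]-B[3]);print('yaw',np.arctan2(f[1],f[0]))
t=unproj(px([(113,40),(299,38)]),18,C).mean(0);print('tongue',t,np.linalg.norm((t-B.mean(0))[:2]),'yaw',np.arctan2(*(t-B.mean(0))[[1,0]]))
E
```

```text
[[ 540.3 -175.    60. ]
 [ 553.7 -221.6   60. ]
 [ 460.3 -249.8   60. ]
 [ 446.5 -203.2   60. ]] c [ 500.23257258 -212.4125553    60.        ] [np.float64(48.5), np.float64(97.6), np.float64(48.7), np.float64(97.9)]
yaw 0.2923822000476443
tongue [ 572.24658644 -190.86245249   18.        ] 75.16930971599295 yaw 0.2907674213771095
```

Emit:
{"method": "arm_command", "body": {
  "plan": [
    {"tx": -0.5, "ty": 0, "tz": 0, "wx": 0.133, "wy": 0, "wz": 0, "jaw": 1},
    {"tx": -0.5, "ty": 0, "tz": 0, "wx": 0.133, "wy": 0, "wz": 0, "jaw": 1},
    {"tx": -0.5, "ty": 0, "tz": 0, "wx": 0.133, "wy": 0, "wz": 0, "jaw": 1},
    {"tx": -0.5, "ty": 0, "tz": 0, "wx": 0.133, "wy": 0, "wz": 0, "jaw": 1},
    {"tx": -0.3, "ty": -0.4, "tz": -2.7, "wx": 0, "wy": 0, "wz": 0, "jaw": 1},
    {"tx": -0.3, "ty": -0.4, "tz": -2.7, "wx": 0, "wy": 0, "wz": 0, "jaw": 1},
    {"tx": -0.3, "ty": -0.4, "tz": -2.7, "wx": 0, "wy": 0, "wz": 0, "jaw": 1},
    {"tx": -0.3, "ty": -0.4, "tz": -2.7, "wx": 0, "wy": 0, "wz": 0, "jaw": 1},
    {"tx": -0.3, "ty": -0.4, "tz": -2.7, "wx": 0, "wy": 0, "wz": 0, "jaw": 1},
    {"tx": -0.3, "ty": -0.4, "tz": -2.7, "wx": 0, "wy": 0, "wz": 0, "jaw": 1},
    {"tx": -0.3, "ty": -0.4, "tz": -2.7, "wx": 0, "wy": 0, "wz": 0, "jaw": 1},
    {"tx": -0.3, "ty": -0.4, "tz": -2.7, "wx": 0, "wy": 0, "wz": 0, "jaw": 1},
    {"tx": -0.3, "ty": -0.4, "tz": -2.7, "wx": 0, "wy": 0, "wz": 0, "jaw": 1},
    {"tx": -0.3, "ty": -0.4, "tz": -2.7, "wx": 0, "wy": 0, "wz": 0, "jaw": 1},
    {"tx": -0.3, "ty": -0.4, "tz": -2.7, "wx": 0, "wy": 0, "wz": 0, "jaw": 1},
    {"tx": -0.3, "ty": -0.4, "tz": -2.7, "wx": 0, "wy": 0, "wz": 0, "jaw": 1},
    {"tx": -0.3, "ty": -0.4, "tz": -2.7, "wx": 0, "wy": 0, "wz": 0, "jaw": 1},
    {"tx": 0, "ty": 0, "tz": 0, "wx": 0, "wy": 0, "wz": 0, "jaw": 1},
    {"tx": 0, "ty": 0, "tz": 0, "wx": 0, "wy": 0, "wz": 0, "jaw": 1}
  ]
}}

```text
time: 3.85
tool_pos: [537.2, 136.4, 258.7]
tcp_rot: [0.173, 1.57, -1.663]
contact_force: [0.8, 0.1, 0.2]
grip_width: 91.4
```

```bash
python3 - <<'E'
from h import *
o=readout.get_obs();im=imaging.capture('wrist');cv2.imwrite('pics/w3.png',im)
np.save('w3.npy',np.r_[o['tool_pos'],o['tcp_rot']]);print(o['tool_pos'],o['time'])
cv2.imwrite('pics/w3b.png',cv2.resize(im,(800,500),interpolation=cv2.INTER_CUBIC))
E
```

```text
[537.1562156  136.41657005 258.70356357] 3.85
```

View pics/w3b.png

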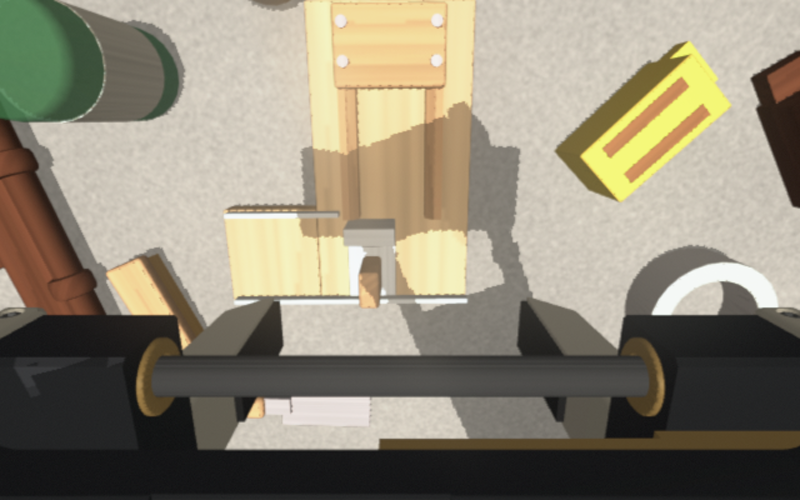

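```bash
python3 -c "
from h import *
crop('pics/w3.png','pics/w3c.png',240,0,400,140,5)
crop('pics/w3.png','pics/w3d.png',170,140,390,260,3.6)"
```

```text
(no output)
```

View pics/w3c.png

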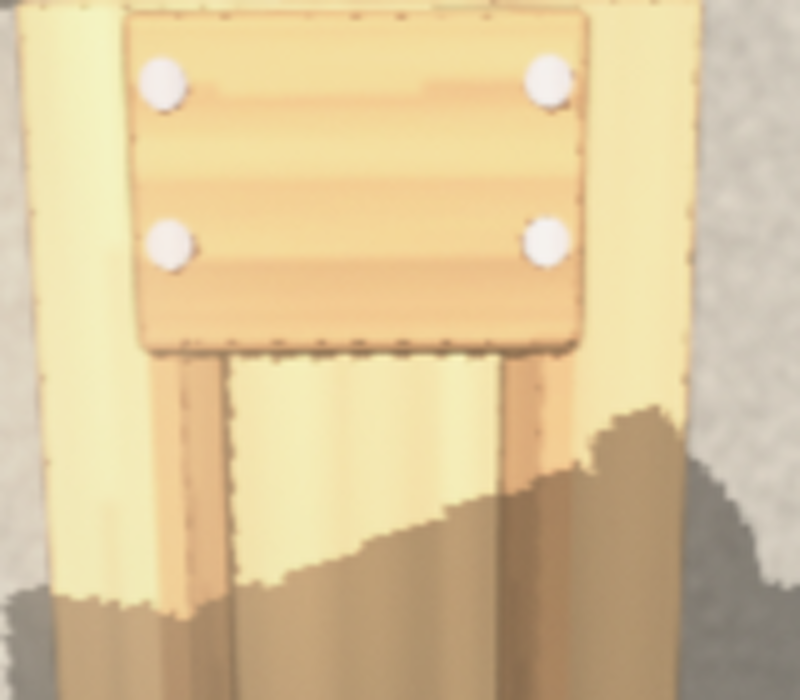

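View pics/w3d.png

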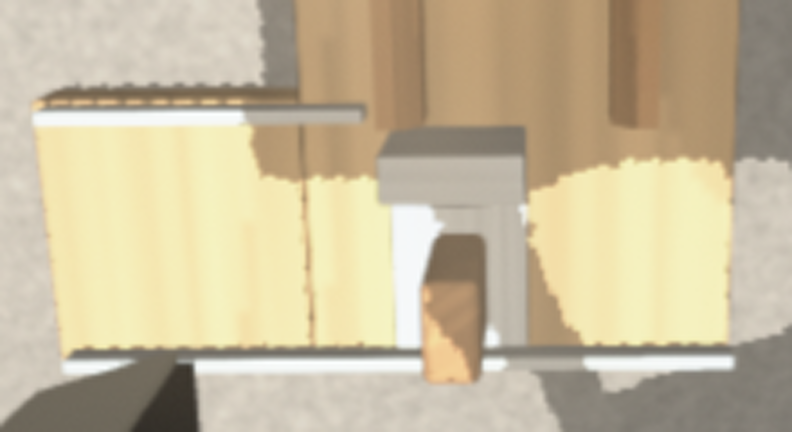

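```bash
cat > jig.py <<'E'
from h import *
a=np.load('w3.npy');C=cam('wrist',dict(tool_pos=a[:3],tcp_rot=a[3:]))
pc=lambda l:(np.array(l,float)+.5)/5-.5+[240,0]
pd=lambda l:(np.array(l,float)+.5)/3.6-.5+[170,140]
obs=[] # (z, px list, local xy)
def U(l,z,f): return unproj(f(l),z,C)
br=U([(127,12),(585,12),(578,347),(148,349)],56,pc)
fl=U([(232,400),(237,690),(500,400),(497,690)],20,pc)
bd=U([(20,10),(60,690),(703,10),(680,690)],20,pc)
gt=U([(378,157),(525,157),(525,203),(378,203)],60,pd)
hd=U([(422,283),(481,283),(480,382),(425,382)],78,pd)
we=U([(612,127),(658,127),(378,125),(425,125)],20,pd)
# fit jig yaw+origin from bridge corners & board/floor edges
from scipy.optimize import least_squares
loc=lambda p,P:(P[:,:2]-p[:2])@np.array([[np.cos(p[2]),-np.sin(p[2])],[np.sin(p[2]),np.cos(p[2])]])
def res(p):
    b=loc(p,br);f=loc(p,fl)
    return np.r_[b[:,0]-[130,130,75,75],b[:,1]-[40,-40,-40,40],f[:,1]-[27,27,-27,-27]]
s=least_squares(res,[560,137,-.265]);p=s.x
if __name__=='__main__':
    print(p,s.fun.round(1));print('board y',loc(p,bd).round(1).tolist());print('gate',loc(p,gt).round(1).tolist());print('handle',loc(p,hd).round(1).tolist());print('wallend',loc(p,we).round(1).tolist())
    print('handle world',hd.mean(0))
E
python3 jig.py
```

```text
[ 5.60785028e+02  1.36711478e+02 -2.60888059e-01] [-0.4 -0.7  0.6  0.6 -0.7  1.3  1.3 -1.9 -0.5  0.3  0.2  0.1]
board y [[138.0, 64.3], [11.1, 64.1], [137.5, -64.3], [10.5, -65.0]]
gate [[-28.1, 36.9], [-28.3, -2.5], [-41.1, -2.4], [-40.9, 37.4]]
handle [[-57.5, 24.4], [-57.6, 9.0], [-85.6, 9.7], [-85.5, 24.4]]
wallend [[-29.0, -28.0], [-29.1, -41.7], [-28.1, 41.7], [-28.1, 27.7]]
handle world [495.99669758 171.49034125  78.        ]
```

```bash
cat >> h.py <<'E'
JP=np.array([560.8,136.7]);JY=-0.261
def jw(x,y,z):
    c,s=np.cos(JY),np.sin(JY);return np.array([JP[0]+c*x-s*y,JP[1]+s*x+c*y,z])
E
python3 - <<'E'
from h import *
print(jw(-72.5,17.2,65));plan(jw(-72.5,17.2,65),JY+np.pi/2)
E
```

```text
[495.19380514 172.02587148  65.        ]
turn [-0.0051  0.0007  0.0001] then shift cm [19.364 -4.982 -2.398] yaw 4.451 now [537.1 136.  258.6]
```

Emit:
{"method": "arm_command", "body": {
  "plan": [
    {"tx": 1, "ty": -2.5, "tz": -1.2, "wx": -0.005, "wy": 0, "wz": 0, "jaw": 1},
    {"tx": 2, "ty": -2.48, "tz": -1.2, "wx": 0, "wy": 0, "wz": 0, "jaw": 1},
    {"tx": 2.5, "ty": 0, "tz": 0, "wx": 0, "wy": 0, "wz": 0, "jaw": 1},
    {"tx": 2.5, "ty": 0, "tz": 0, "wx": 0, "wy": 0, "wz": 0, "jaw": 1},
    {"tx": 2.5, "ty": 0, "tz": 0, "wx": 0, "wy": 0, "wz": 0, "jaw": 1},
    {"tx": 2.5, "ty": 0, "tz": 0, "wx": 0, "wy": 0, "wz": 0, "jaw": 1},
    {"tx": 2.5, "ty": 0, "tz": 0, "wx": 0, "wy": 0, "wz": 0, "jaw": 1},
    {"tx": 1.9, "ty": 0, "tz": 0, "wx": 0, "wy": 0, "wz": 0, "jaw": 1},
    {"tx": 1, "ty": 0, "tz": 0, "wx": 0, "wy": 0, "wz": 0, "jaw": 1},
    {"tx": 0.5, "ty": 0, "tz": 0, "wx": 0, "wy": 0, "wz": 0, "jaw": 1},
    {"tx": 0.4, "ty": 0, "tz": 0, "wx": 0, "wy": 0, "wz": 0, "jaw": 1},
    {"tx": 0, "ty": 0, "tz": 0, "wx": 0, "wy": 0, "wz": 0, "jaw": 1},
    {"tx": 0, "ty": 0, "tz": 0, "wx": 0, "wy": 0, "wz": 0, "jaw": 1}
  ]
}}

```text
time: 5.2
tool_pos: [495.9, 173.3, 66.4]
tcp_rot: [1.923, 1.569, 0.092]
contact_force: [-0.3, 0.3, -0.1]
grip_width: 91.9
```

```bash
python3 - <<'E'
from h import *
im=imaging.capture('scene');cv2.imwrite('pics/s4.png',im)
crop('pics/s4.png','pics/s4c.png',300,100,460,250,5)
im=imaging.capture('wrist');cv2.imwrite('pics/w4.png',im)
plan(jw(-72.5,17.2,65),JY+np.pi/2)
E
```

```text
turn [ 0.0009 -0.0005 -0.0012] then shift cm [ 0.136 -0.022  0.151] yaw 4.451 now [495.8 173.4  66.4]
```

View pics/s4c.png

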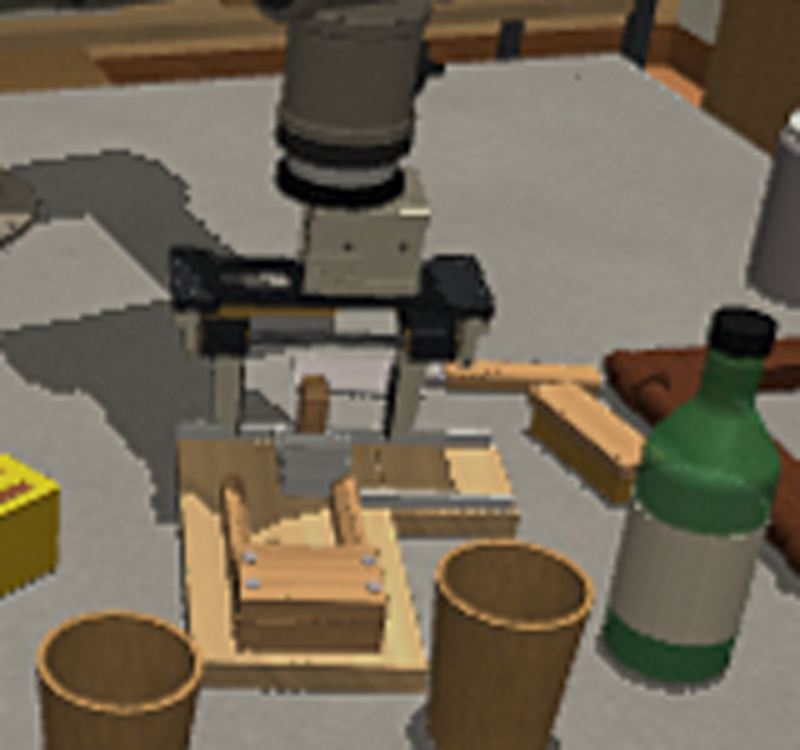

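View pics/w4.png

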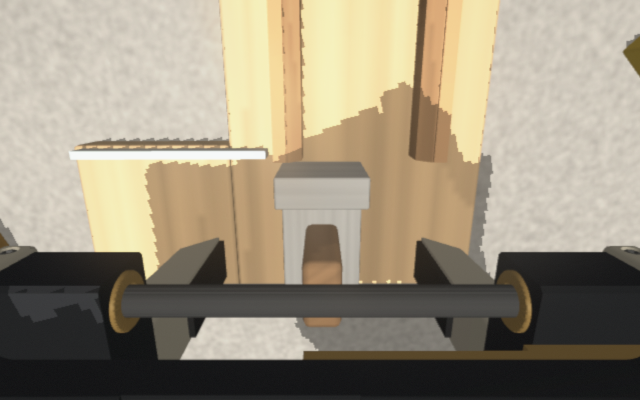

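Emit:
{"method": "arm_command", "body": {
  "plan": [
    {"tx": 0.1, "ty": 0, "tz": 0.1, "wx": 0, "wy": 0, "wz": 0, "jaw": -1},
    {"tx": 0, "ty": 0, "tz": 0, "wx": 0, "wy": 0, "wz": 0, "jaw": -1},
    {"tx": 0, "ty": 0, "tz": 0, "wx": 0, "wy": 0, "wz": 0, "jaw": -1},
    {"tx": 0, "ty": 0, "tz": 0, "wx": 0, "wy": 0, "wz": 0, "jaw": -1},
    {"tx": 0, "ty": 0, "tz": 0, "wx": 0, "wy": 0, "wz": 0, "jaw": -1},
    {"tx": 0, "ty": 0, "tz": 0, "wx": 0, "wy": 0, "wz": 0, "jaw": -1},
    {"tx": 0, "ty": 0, "tz": 0, "wx": 0, "wy": 0, "wz": 0, "jaw": -1},
    {"tx": 0, "ty": 0, "tz": 0, "wx": 0, "wy": 0, "wz": 0, "jaw": -1},
    {"tx": 0, "ty": 0, "tz": 0, "wx": 0, "wy": 0, "wz": 0, "jaw": -1},
    {"tx": 0, "ty": 0, "tz": 0, "wx": 0, "wy": 0, "wz": 0, "jaw": -1},
    {"tx": 0, "ty": 0, "tz": 0, "wx": 0, "wy": 0, "wz": 0, "jaw": -1},
    {"tx": 0, "ty": 0, "tz": 0, "wx": 0, "wy": 0, "wz": 0, "jaw": -1}
  ]
}}

```text
time: 6.5
tool_pos: [495.2, 172.4, 64.7]
tcp_rot: [1.464, 1.571, -0.367]
contact_force: [0.3, 1.1, -0.4]
grip_width: 15.6
```

Gripped (15.6 mm). Slide 62 mm toward jig +y.

Emit:
{"method": "arm_command", "body": {
  "plan": [
    {"tx": 0, "ty": 0, "tz": -0.3, "wx": 0, "wy": 0, "wz": 0, "jaw": -1},
    {"tx": 0, "ty": 0, "tz": -0.6, "wx": 0, "wy": 0, "wz": 0, "jaw": -1},
    {"tx": 0, "ty": 0, "tz": -0.7, "wx": 0, "wy": 0, "wz": 0, "jaw": -1},
    {"tx": 0, "ty": 0, "tz": -0.7, "wx": 0, "wy": 0, "wz": 0, "jaw": -1},
    {"tx": 0, "ty": 0, "tz": -0.7, "wx": 0, "wy": 0, "wz": 0, "jaw": -1},
    {"tx": 0, "ty": 0, "tz": -0.7, "wx": 0, "wy": 0, "wz": 0, "jaw": -1},
    {"tx": 0, "ty": 0, "tz": -0.7, "wx": 0, "wy": 0, "wz": 0, "jaw": -1},
    {"tx": 0, "ty": 0, "tz": -0.7, "wx": 0, "wy": 0, "wz": 0, "jaw": -1},
    {"tx": 0, "ty": 0, "tz": -0.7, "wx": 0, "wy": 0, "wz": 0, "jaw": -1},
    {"tx": 0, "ty": 0, "tz": -0.4, "wx": 0, "wy": 0, "wz": 0, "jaw": -1},
    {"tx": 0, "ty": 0, "tz": 0, "wx": 0, "wy": 0, "wz": 0, "jaw": -1},
    {"tx": 0, "ty": 0, "tz": 0, "wx": 0, "wy": 0, "wz": 0, "jaw": -1}
  ]
}}

```text
time: 7.7
tool_pos: [511.3, 233.4, 64.7]
tcp_rot: [2.946, 1.569, 1.115]
contact_force: [-0.3, 4.7, -0.1]
grip_width: 16.1
```

```bash
python3 - <<'E'
from h import *
p,r=tcp();d=p[:2]-JP;c,s=np.cos(JY),np.sin(JY);print('jig',c*d[0]+s*d[1],-s*d[0]+c*d[1],p[2])
E
```

```text
jig -72.79789399655277 80.60508641701244 64.69451022321158
```

Emit:
{"method": "arm_command", "body": {
  "plan": [
    {"tx": 0, "ty": 0, "tz": 0, "wx": 0, "wy": 0, "wz": 0, "jaw": 1},
    {"tx": 0, "ty": 0, "tz": 0, "wx": 0, "wy": 0, "wz": 0, "jaw": 1},
    {"tx": 0, "ty": 0, "tz": 0, "wx": 0, "wy": 0, "wz": 0, "jaw": 1},
    {"tx": -0.5, "ty": 0, "tz": 0, "wx": 0, "wy": 0, "wz": 0, "jaw": 1},
    {"tx": -1.5, "ty": 0, "tz": 0, "wx": 0, "wy": 0, "wz": 0, "jaw": 1},
    {"tx": -3, "ty": 0, "tz": 0, "wx": 0, "wy": 0, "wz": 0, "jaw": 1},
    {"tx": -3, "ty": 0, "tz": 0, "wx": 0, "wy": 0, "wz": 0, "jaw": 1},
    {"tx": -3, "ty": 0, "tz": 0, "wx": 0, "wy": 0, "wz": 0, "jaw": 1},
    {"tx": -1, "ty": 0, "tz": 0, "wx": 0, "wy": 0, "wz": 0, "jaw": 1},
    {"tx": 0, "ty": 0, "tz": 0, "wx": -0.138, "wy": 0, "wz": 0, "jaw": 1},
    {"tx": 0, "ty": 0, "tz": 0, "wx": -0.138, "wy": 0, "wz": 0, "jaw": 1},
    {"tx": 0, "ty": 0, "tz": 0, "wx": -0.138, "wy": 0, "wz": 0, "jaw": 1},
    {"tx": 0, "ty": 0, "tz": 0, "wx": -0.138, "wy": 0, "wz": 0, "jaw": 1}
  ]
}}

```text
time: 9.0
tool_pos: [510.7, 232.0, 183.9]
tcp_rot: [-1.476, 1.57, -2.749]
contact_force: [0.1, 0.7, 0.4]
grip_width: 91.7
```

```bash
python3 - <<'E'
from h import *
im=imaging.capture('top');cv2.imwrite('pics/t5.png',im);crop('pics/t5.png','pics/t5c.png',200,130,320,260,5)
plan([500.2,-212.4,130],0.291+np.pi/2)
E
```

```text
turn [0.0131 0.0001 0.0013] then shift cm [  5.393 -13.762  42.274] yaw 5.003 now [510.7 232.1 183.9]
```

View pics/t5c.png

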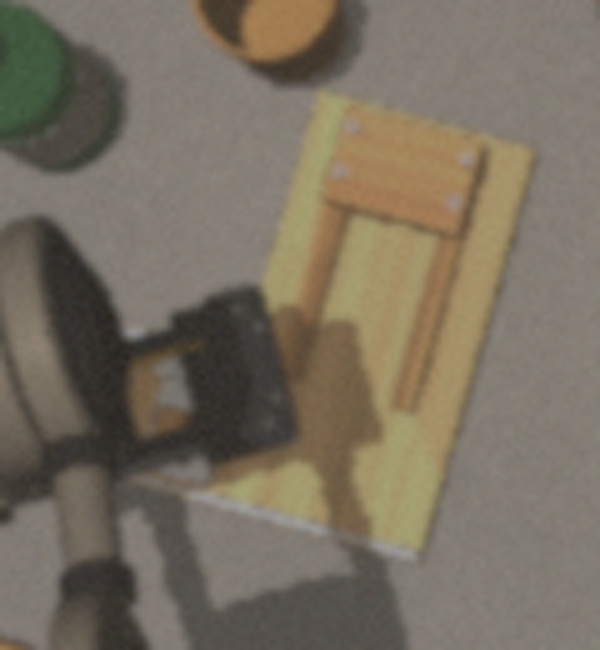

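Emit:
{"method": "arm_command", "body": {
  "plan": [
    {"tx": 0, "ty": -0.98, "tz": 3.02, "wx": 0.013, "wy": 0, "wz": 0, "jaw": 1},
    {"tx": 0, "ty": -0.98, "tz": 3.02, "wx": 0, "wy": 0, "wz": 0, "jaw": 1},
    {"tx": 0, "ty": -0.98, "tz": 3.02, "wx": 0, "wy": 0, "wz": 0, "jaw": 1},
    {"tx": 0, "ty": -0.98, "tz": 3.02, "wx": 0, "wy": 0, "wz": 0, "jaw": 1},
    {"tx": 0, "ty": -0.98, "tz": 3.02, "wx": 0, "wy": 0, "wz": 0, "jaw": 1},
    {"tx": 0, "ty": -0.98, "tz": 3.02, "wx": 0, "wy": 0, "wz": 0, "jaw": 1},
    {"tx": 0, "ty": -0.98, "tz": 3.02, "wx": 0, "wy": 0, "wz": 0, "jaw": 1},
    {"tx": 0, "ty": -0.98, "tz": 3.02, "wx": 0, "wy": 0, "wz": 0, "jaw": 1},
    {"tx": 0, "ty": -0.98, "tz": 3.02, "wx": 0, "wy": 0, "wz": 0, "jaw": 1},
    {"tx": 0, "ty": -0.98, "tz": 3.02, "wx": 0, "wy": 0, "wz": 0, "jaw": 1},
    {"tx": 0, "ty": -0.98, "tz": 3.02, "wx": 0, "wy": 0, "wz": 0, "jaw": 1},
    {"tx": 0, "ty": -0.98, "tz": 3.02, "wx": 0, "wy": 0, "wz": 0, "jaw": 1},
    {"tx": 1, "ty": -0.98, "tz": 3.02, "wx": 0, "wy": 0, "wz": 0, "jaw": 1},
    {"tx": 2, "ty": -0.98, "tz": 3.02, "wx": 0, "wy": 0, "wz": 0, "jaw": 1},
    {"tx": 2.4, "ty": 0, "tz": 0, "wx": 0, "wy": 0, "wz": 0, "jaw": 1},
    {"tx": 0, "ty": 0, "tz": 0, "wx": 0, "wy": 0, "wz": 0, "jaw": 1},
    {"tx": 0, "ty": 0, "tz": 0, "wx": 0, "wy": 0, "wz": 0, "jaw": 1}
  ]
}}

```text
time: 10.75
tool_pos: [495.7, -211.6, 130.5]
tcp_rot: [-2.426, 1.569, 2.564]
contact_force: [-0.2, 0.1, -0.1]
grip_width: 92.0
```

```bash
python3 - <<'E'
from h import *
o=readout.get_obs();im=imaging.capture('wrist');cv2.imwrite('pics/w6.png',im)
np.save('w6.npy',np.r_[o['tool_pos'],o['tcp_rot']])
crop('pics/w6.png','pics/w6c.png',240,60,400,260,3)
plan([500.2,-212.4,50],0.291+np.pi/2)
E
```

```text
turn [-0.0127  0.0003 -0.0004] then shift cm [8.135 0.355 0.183] yaw 5.003 now [ 496.3 -211.7  131.4]
```

View pics/w6c.png

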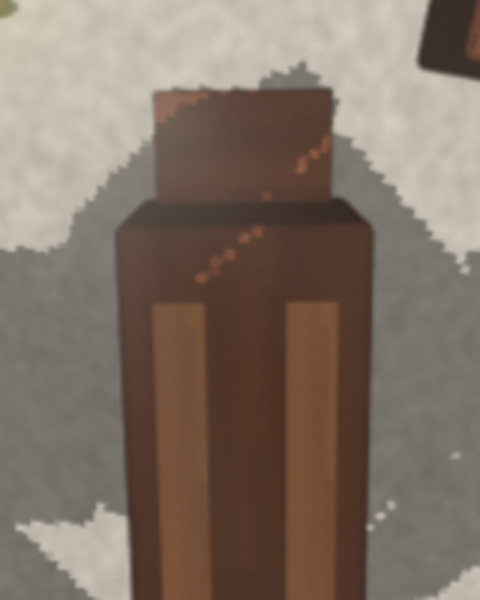

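```bash
python3 - <<'E'
from h import *
a=np.load('w6.npy');C=cam('wrist',dict(tool_pos=a[:3],tcp_rot=a[3:]))
px=lambda l:(np.array(l,float)+.5)/3-.5+[240,60]
F=unproj(px([(117,233),(373,229)]),60,C);S=unproj(px([(126,500),(368,500)]),60,C)
t=unproj(px([(153,91),(331,88)]),18,C)
m,q=F.mean(0),S.mean(0);y=np.arctan2(*(m-q)[[1,0]]);e=F[0]-F[1];y2=np.arctan2(e[1],e[0])-np.pi/2
tm=t.mean(0);print(m,y,y2,np.linalg.norm(e),tm,np.linalg.norm((tm-m)[:2]),'yaw',np.arctan2(*(tm-m)[[1,0]]))
for yy in(.291,):print('c',m[:2]-50*np.array([np.cos(yy),np.sin(yy)]),tm[:2]-75*np.array([np.cos(yy),np.sin(yy)]))
E
```

```text
[ 547.19292348 -198.19176477   60.        ] 0.2864672724561464 0.293071313862181 48.9427030456525 [ 572.3605397 -190.4626486   18.       ] 26.327706753433286 yaw 0.2979628883099043
c [ 499.29505127 -212.53728106] [ 500.51373138 -211.98092304]
```

Emit:
{"method": "arm_command", "body": {
  "plan": [
    {"tx": 0.5, "ty": 0.35, "tz": 0.18, "wx": -0.013, "wy": 0, "wz": 0, "jaw": 1},
    {"tx": 1.5, "ty": 0, "tz": 0, "wx": 0, "wy": 0, "wz": 0, "jaw": 1},
    {"tx": 1.7, "ty": 0, "tz": 0, "wx": 0, "wy": 0, "wz": 0, "jaw": 1},
    {"tx": 1.7, "ty": 0, "tz": 0, "wx": 0, "wy": 0, "wz": 0, "jaw": 1},
    {"tx": 1.5, "ty": 0, "tz": 0, "wx": 0, "wy": 0, "wz": 0, "jaw": 1},
    {"tx": 0.8, "ty": 0, "tz": 0, "wx": 0, "wy": 0, "wz": 0, "jaw": 1},
    {"tx": 0.4, "ty": 0, "tz": 0, "wx": 0, "wy": 0, "wz": 0, "jaw": 1},
    {"tx": 0, "ty": 0, "tz": 0, "wx": 0, "wy": 0, "wz": 0, "jaw": 1},
    {"tx": 0, "ty": 0, "tz": 0, "wx": 0, "wy": 0, "wz": 0, "jaw": 1},
    {"tx": 0, "ty": 0, "tz": 0, "wx": 0, "wy": 0, "wz": 0, "jaw": -1},
    {"tx": 0, "ty": 0, "tz": 0, "wx": 0, "wy": 0, "wz": 0, "jaw": -1},
    {"tx": 0, "ty": 0, "tz": 0, "wx": 0, "wy": 0, "wz": 0, "jaw": -1},
    {"tx": 0, "ty": 0, "tz": 0, "wx": 0, "wy": 0, "wz": 0, "jaw": -1},
    {"tx": 0, "ty": 0, "tz": 0, "wx": 0, "wy": 0, "wz": 0, "jaw": -1},
    {"tx": 0, "ty": 0, "tz": 0, "wx": 0, "wy": 0, "wz": 0, "jaw": -1},
    {"tx": 0, "ty": 0, "tz": 0, "wx": 0, "wy": 0, "wz": 0, "jaw": -1}
  ]
}}

```text
time: 12.4
tool_pos: [499.7, -212.6, 49.7]
tcp_rot: [-2.597, 1.57, 2.407]
contact_force: [0.1, 1.0, 1.8]
grip_width: 49.9
```

```bash
python3 - <<'E'
from h import *
plan([500,-212.3,50],0.291+np.pi/2)
E
```

```text
turn [ 0.0007 -0.0004  0.0002] then shift cm [-0.028  0.038 -0.016] yaw 5.003 now [ 499.7 -212.6   49.7]
```

Emit:
{"method": "arm_command", "body": {
  "plan": [
    {"tx": -0.5, "ty": 0, "tz": 0, "wx": 0, "wy": 0, "wz": 0, "jaw": -1},
    {"tx": -1.5, "ty": 0, "tz": 0, "wx": 0, "wy": 0, "wz": 0, "jaw": -1},
    {"tx": -2.5, "ty": 0, "tz": 0, "wx": 0, "wy": 0, "wz": 0, "jaw": -1},
    {"tx": -2.5, "ty": 0, "tz": 0, "wx": 0, "wy": 0, "wz": 0, "jaw": -1},
    {"tx": -2.5, "ty": 0, "tz": 0, "wx": 0, "wy": 0, "wz": 0, "jaw": -1},
    {"tx": -1.5, "ty": 0, "tz": 0, "wx": 0, "wy": 0, "wz": 0, "jaw": -1},
    {"tx": 0, "ty": 0, "tz": 0, "wx": 0.09, "wy": 0, "wz": 0, "jaw": -1},
    {"tx": 0, "ty": 0, "tz": 0, "wx": 0.092, "wy": 0, "wz": 0, "jaw": -1},
    {"tx": 0, "ty": 0, "tz": 0, "wx": 0.092, "wy": 0, "wz": 0, "jaw": -1},
    {"tx": 0, "ty": 0, "tz": 0, "wx": 0.092, "wy": 0, "wz": 0, "jaw": -1},
    {"tx": 0, "ty": 0, "tz": 0, "wx": 0.092, "wy": 0, "wz": 0, "jaw": -1},
    {"tx": 0, "ty": 0, "tz": 0, "wx": 0.092, "wy": 0, "wz": 0, "jaw": -1},
    {"tx": 0, "ty": 0, "tz": 0, "wx": 0, "wy": 0, "wz": 0, "jaw": -1},
    {"tx": 0, "ty": 0, "tz": 0, "wx": 0, "wy": 0, "wz": 0, "jaw": -1}
  ]
}}

```text
time: 13.8
tool_pos: [499.7, -212.7, 159.6]
tcp_rot: [-1.563, 1.57, 2.894]
contact_force: [0.4, -0.7, -2.5]
grip_width: 49.4
```

```bash
python3 - <<'E'
from h import *
plan(jw(-6,0,150),JY+np.pi/2)
E
```

```text
turn [0.0052 0.     0.0004] then shift cm [  0.96   -3.71  -35.336] yaw 4.451 now [ 499.7 -212.7  159.6]
```

Emit:
{"method": "arm_command", "body": {
  "plan": [
    {"tx": 0, "ty": -0.1, "tz": -1.2, "wx": 0.005, "wy": 0, "wz": 0, "jaw": -1},
    {"tx": 0, "ty": -0.28, "tz": -2.5, "wx": 0, "wy": 0, "wz": 0, "jaw": -1},
    {"tx": 0, "ty": -0.28, "tz": -2.5, "wx": 0, "wy": 0, "wz": 0, "jaw": -1},
    {"tx": 0, "ty": -0.28, "tz": -2.5, "wx": 0, "wy": 0, "wz": 0, "jaw": -1},
    {"tx": 0, "ty": -0.28, "tz": -2.5, "wx": 0, "wy": 0, "wz": 0, "jaw": -1},
    {"tx": 0, "ty": -0.28, "tz": -2.5, "wx": 0, "wy": 0, "wz": 0, "jaw": -1},
    {"tx": 0, "ty": -0.28, "tz": -2.5, "wx": 0, "wy": 0, "wz": 0, "jaw": -1},
    {"tx": 0, "ty": -0.28, "tz": -2.5, "wx": 0, "wy": 0, "wz": 0, "jaw": -1},
    {"tx": 0, "ty": -0.28, "tz": -2.5, "wx": 0, "wy": 0, "wz": 0, "jaw": -1},
    {"tx": 0, "ty": -0.28, "tz": -2.5, "wx": 0, "wy": 0, "wz": 0, "jaw": -1},
    {"tx": 0, "ty": -0.28, "tz": -2.5, "wx": 0, "wy": 0, "wz": 0, "jaw": -1},
    {"tx": 0, "ty": -0.28, "tz": -2.5, "wx": 0, "wy": 0, "wz": 0, "jaw": -1},
    {"tx": 0, "ty": -0.28, "tz": -2.5, "wx": 0, "wy": 0, "wz": 0, "jaw": -1},
    {"tx": 0, "ty": -0.28, "tz": -2.5, "wx": 0, "wy": 0, "wz": 0, "jaw": -1},
    {"tx": 0, "ty": -0.2, "tz": -1.6, "wx": 0, "wy": 0, "wz": 0, "jaw": -1},
    {"tx": 0, "ty": 0, "tz": 0, "wx": 0, "wy": 0, "wz": 0, "jaw": -1},
    {"tx": 0, "ty": 0, "tz": 0, "wx": 0, "wy": 0, "wz": 0, "jaw": -1},
    {"tx": 0, "ty": 0, "tz": 0, "wx": 0, "wy": 0, "wz": 0, "jaw": -1}
  ]
}}

```text
time: 15.6
tool_pos: [553.4, 137.6, 159.6]
tcp_rot: [-0.421, 1.57, -2.255]
contact_force: [0.3, -0.3, -2.7]
grip_width: 49.8
```

```bash
python3 - <<'E'
from h import *
o=readout.get_obs();im=imaging.capture('wrist');cv2.imwrite('pics/w7.png',im)
np.save('w7.npy',np.r_[o['tool_pos'],o['tcp_rot']])
cv2.imwrite('pics/w7b.png',cv2.resize(im[:270],(800,338),interpolation=cv2.INTER_CUBIC))
crop('pics/w7.png','pics/w7c.png',250,0,400,150,5)
plan(jw(-6,0,70),JY+np.pi/2)
C=cam('wrist',o);print(proj([jw(75,27,20),jw(75,-27,20),jw(75,40,56),jw(75,-40,56)],C))
E
```

```text
turn [-0.0031  0.0004  0.0001] then shift cm [ 8.97   0.125 -0.119] yaw 4.451 now [553.5 137.4 159.7]
[[281.01537799  86.42298283]
 [354.34477528  86.229246  ]
 [254.87632041  85.29633031]
 [379.93384164  84.96598182]]
```

View pics/w7b.png

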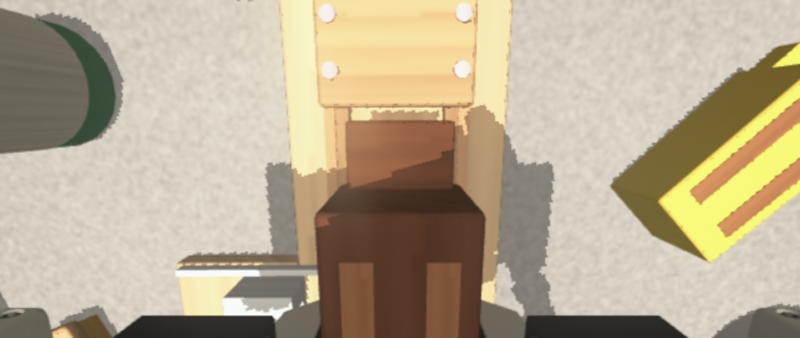

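View pics/w7c.png

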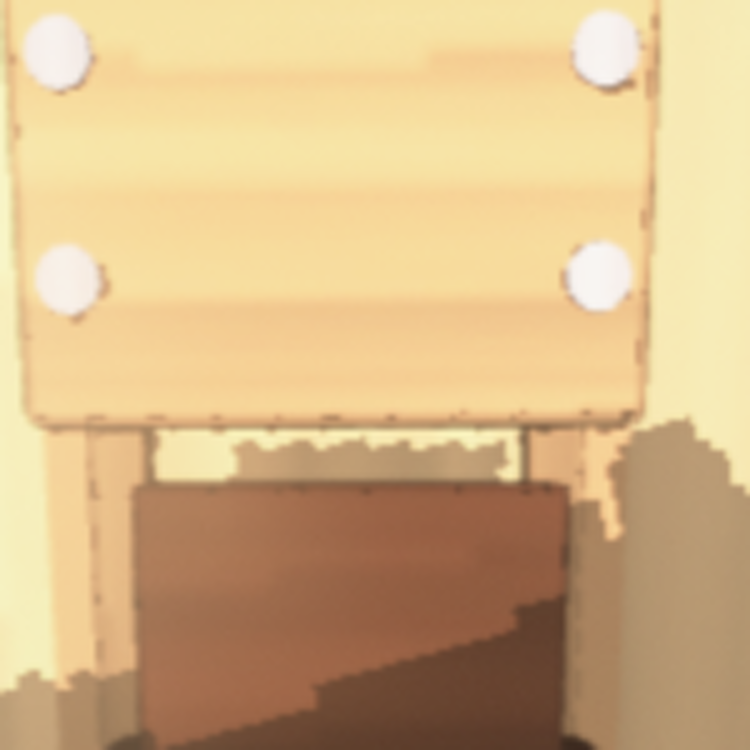

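```bash
python3 - <<'E'
from h import *
a=np.load('w7.npy');C=cam('wrist',dict(tool_pos=a[:3],tcp_rot=a[3:]))
def loc(P):
    d=P[:,:2]-JP;c,s=np.cos(JY),np.sin(JY);return np.c_[c*d[:,0]+s*d[:,1],-s*d[:,0]+c*d[:,1]]
px=lambda l:(np.array(l,float)+.5)/5-.5+[250,0]
print('tongue',loc(unproj(px([(135,485),(568,485)]),127.9,C)))
q=lambda l:(np.array(l,float)+.5)/1.25-.5
print('top front',loc(unproj(q([(316,217),(485,216)]),169.9,C)), loc(unproj(q([(320,300),(482,300)]),169.9,C)))
print('tcp',loc(a[None,:3]))
E
```

```text
tongue [[ 68.43451207  18.06091428]
 [ 68.33502408 -21.06542895]]
top front [[ 42.1160306   22.78552117]
 [ 42.27697465 -25.84500845]] [[ 16.35583693  23.0010144 ]
 [ 16.21248503 -26.26862112]]
tcp [[-7.37129147 -1.0841146 ]]
```

Emit:
{"method": "arm_command", "body": {
  "plan": [
    {"tx": 1, "ty": 0, "tz": -0.13, "wx": -0.003, "wy": 0, "wz": 0, "jaw": -1},
    {"tx": 1.5, "ty": 0, "tz": 0, "wx": 0, "wy": 0, "wz": 0, "jaw": -1},
    {"tx": 1.5, "ty": 0, "tz": 0, "wx": 0, "wy": 0, "wz": 0, "jaw": -1},
    {"tx": 1, "ty": 0, "tz": 0, "wx": 0, "wy": 0, "wz": 0, "jaw": -1},
    {"tx": 1, "ty": 0, "tz": 0, "wx": 0, "wy": 0, "wz": 0, "jaw": -1},
    {"tx": 0.4, "ty": 0, "tz": 0, "wx": 0, "wy": 0, "wz": 0, "jaw": -1},
    {"tx": 0, "ty": 0, "tz": 0, "wx": 0, "wy": 0, "wz": 0, "jaw": -1},
    {"tx": 0, "ty": 0, "tz": 0, "wx": 0, "wy": 0, "wz": 0, "jaw": -1}
  ]
}}

```text
time: 16.45
tool_pos: [554.3, 139.6, 96.1]
tcp_rot: [1.837, 1.57, 0.006]
contact_force: [-0.1, -0.7, -3.1]
grip_width: 50.0
```

```bash
python3 - <<'E'
from h import *
o=readout.get_obs();im=imaging.capture('wrist');cv2.imwrite('pics/w8.png',im)
np.save('w8.npy',np.r_[o['tool_pos'],o['tcp_rot']])
crop('pics/w8.png','pics/w8c.png',230,30,410,210,4)
plan(jw(-6.6,0.2,70),JY+np.pi/2)
E
```

```text
turn [ 0.0008 -0.0004 -0.0012] then shift cm [2.629 0.038 0.099] yaw 4.451 now [554.4 139.7  96.3]
```

View pics/w8c.png

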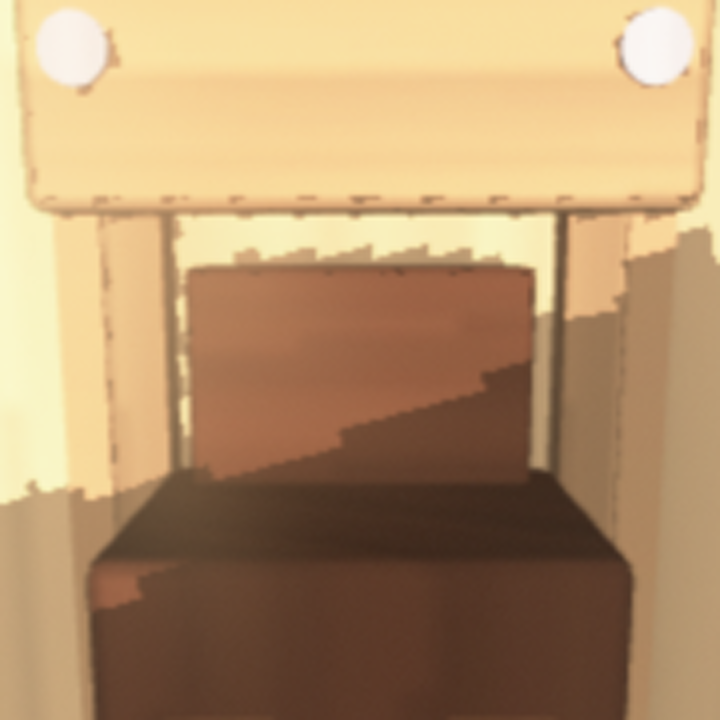

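```bash
python3 - <<'E'
from h import *
for k in range(1):
    a=np.load('w8.npy');C=cam('wrist',dict(tool_pos=a[:3],tcp_rot=a[3:]))
def loc(P):
    d=P[:,:2]-JP;c,s=np.cos(JY),np.sin(JY);return np.c_[c*d[:,0]+s*d[:,1],-s*d[:,0]+c*d[:,1]]
px=lambda l:(np.array(l,float)+.5)/4-.5+[230,30]
print('tongue',loc(unproj(px([(190,270),(534,270)]),a[2]-31.7,C)))
print('shoulder top',loc(unproj(px([(90,565),(630,565)]),a[2]+10.3,C)))
print('floor',loc(unproj(px([(176,240),(558,240),(184,400),(556,400)]),20,C)))
print('bridge',loc(unproj(px([(32,206),(702,206)]),56,C)))
print('tcp',loc(a[None,:3]))
E
```

```text
tongue [[ 68.46215313  20.3464035 ]
 [ 68.49986754 -18.53559177]]
shoulder top [[ 43.26364324  25.33249929]
 [ 43.30961302 -23.14661988]]
floor [[ 72.27000312  27.2990826 ]
 [ 72.32276693 -26.98210224]
 [ 49.86037445  26.92044233]
 [ 49.91273387 -27.58083268]]
bridge [[ 75.60469917  39.60030419]
 [ 75.6812475  -38.96160378]]
tcp [[-7.08157515  1.13497336]]
```

Emit:
{"method": "arm_command", "body": {
  "plan": [
    {"tx": 0, "ty": 0, "tz": 0.08, "wx": 0, "wy": 0, "wz": 0, "jaw": -1},
    {"tx": 0.7, "ty": 0, "tz": 0, "wx": 0, "wy": 0, "wz": 0, "jaw": -1},
    {"tx": 0.6, "ty": 0, "tz": 0, "wx": 0, "wy": 0, "wz": 0, "jaw": -1},
    {"tx": 0.4, "ty": 0, "tz": 0, "wx": 0, "wy": 0, "wz": 0, "jaw": -1},
    {"tx": 0.3, "ty": 0, "tz": 0, "wx": 0, "wy": 0, "wz": 0, "jaw": -1},
    {"tx": 0.2, "ty": 0, "tz": 0, "wx": 0, "wy": 0, "wz": 0, "jaw": -1},
    {"tx": 0.1, "ty": 0, "tz": 0, "wx": 0, "wy": 0, "wz": 0, "jaw": -1},
    {"tx": 0.1, "ty": 0, "tz": 0, "wx": 0, "wy": 0, "wz": 0, "jaw": -1},
    {"tx": 0, "ty": 0, "tz": 0, "wx": 0, "wy": 0, "wz": 0, "jaw": -1},
    {"tx": 0, "ty": 0, "tz": 0, "wx": 0, "wy": 0, "wz": 0, "jaw": -1}
  ]
}}

```text
time: 17.5
tool_pos: [553.8, 138.9, 71.8]
tcp_rot: [1.712, 1.57, -0.119]
contact_force: [-0.6, -0.6, -2.8]
grip_width: 49.8
```

Emit:
{"method": "arm_command", "body": {
  "plan": [
    {"tx": 0.05, "ty": 0, "tz": 0, "wx": 0, "wy": 0, "wz": 0, "jaw": -1},
    {"tx": 0.05, "ty": 0, "tz": 0, "wx": 0, "wy": 0, "wz": 0, "jaw": -1},
    {"tx": 0.05, "ty": 0, "tz": 0, "wx": 0, "wy": 0, "wz": 0, "jaw": -1},
    {"tx": 0, "ty": 0, "tz": 0, "wx": 0, "wy": 0, "wz": 0, "jaw": -1},
    {"tx": 0, "ty": 0, "tz": 0, "wx": 0, "wy": 0, "wz": 0, "jaw": -1}
  ]
}}

```text
time: 18.0
tool_pos: [553.7, 138.8, 70.2]
tcp_rot: [0.345, 1.571, -1.486]
contact_force: [0.6, 0.3, -2.4]
grip_width: 50.0
```

Emit:
{"method": "arm_command", "body": {
  "plan": [
    {"tx": 0.04, "ty": 0, "tz": 0, "wx": 0, "wy": 0, "wz": 0, "jaw": -1},
    {"tx": 0.03, "ty": 0, "tz": 0, "wx": 0, "wy": 0, "wz": 0, "jaw": -1},
    {"tx": 0, "ty": 0, "tz": 0, "wx": 0, "wy": 0, "wz": 0, "jaw": -1},
    {"tx": 0, "ty": 0, "tz": 0, "wx": 0, "wy": 0, "wz": 0, "jaw": -1}
  ]
}}

```text
time: 18.4
tool_pos: [553.8, 138.8, 69.8]
tcp_rot: [1.626, 1.57, -0.205]
contact_force: [-0.6, -0.7, 0.1]
grip_width: 49.4
```

```bash
python3 - <<'E'
from h import *
o=readout.get_obs();print(o['contact_force'],o['tool_pos'])
im=imaging.capture('scene');cv2.imwrite('pics/s9.png',im)
crop('pics/s9.png','pics/s9c.png',310,140,430,240,6)
E
```

```text
[-0.55942444 -0.70615325  0.11536617] [553.77438769 138.81483247  69.75125632]
```

View pics/s9c.png

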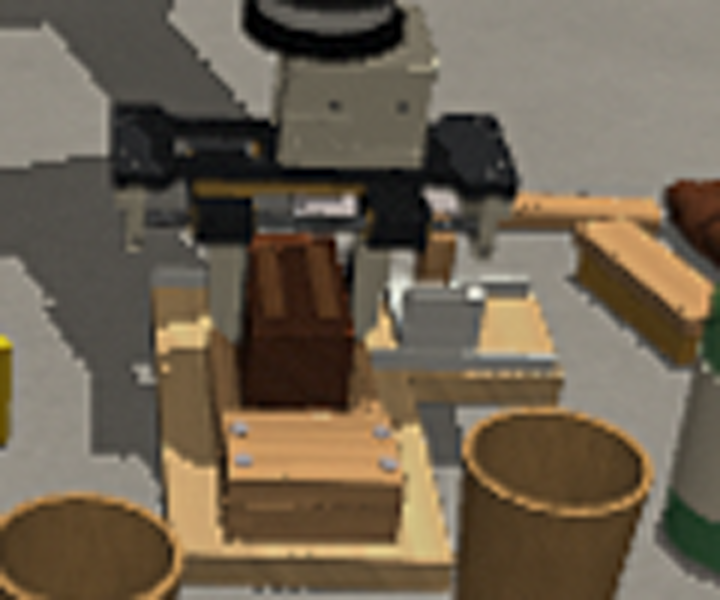

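Emit:
{"method": "arm_command", "body": {
  "plan": [
    {"tx": 0, "ty": 0, "tz": 0, "wx": 0, "wy": 0, "wz": 0, "jaw": 0.6},
    {"tx": 0, "ty": 0, "tz": 0, "wx": 0, "wy": 0, "wz": 0, "jaw": 0.6},
    {"tx": 0, "ty": 0, "tz": 0, "wx": 0, "wy": 0, "wz": 0, "jaw": 0.6},
    {"tx": 0, "ty": 0, "tz": 0, "wx": 0, "wy": 0, "wz": 0, "jaw": 0.6},
    {"tx": -0.5, "ty": 0, "tz": 0, "wx": 0, "wy": 0, "wz": 0, "jaw": 0.6},
    {"tx": -1.5, "ty": 0, "tz": 0, "wx": 0, "wy": 0, "wz": 0, "jaw": 0.6},
    {"tx": -2, "ty": 0, "tz": 0, "wx": 0, "wy": 0, "wz": 0, "jaw": 0.6},
    {"tx": -2, "ty": 0, "tz": 0, "wx": 0, "wy": 0, "wz": 0, "jaw": 0.6},
    {"tx": 0, "ty": -2, "tz": 0, "wx": 0, "wy": 0, "wz": 0, "jaw": -1},
    {"tx": 0, "ty": -2, "tz": 0, "wx": 0, "wy": 0, "wz": 0, "jaw": -1},
    {"tx": 0, "ty": -2, "tz": 0, "wx": 0, "wy": 0, "wz": 0, "jaw": -1},
    {"tx": 0, "ty": -1.5, "tz": 0, "wx": 0, "wy": 0, "wz": 0, "jaw": -1},
    {"tx": 0, "ty": 0, "tz": 0, "wx": 0, "wy": 0, "wz": 0, "jaw": -1},
    {"tx": 0, "ty": 0, "tz": 0, "wx": 0, "wy": 0, "wz": 0, "jaw": -1},
    {"tx": 0, "ty": 0, "tz": 0, "wx": 0, "wy": 0, "wz": 0, "jaw": -1}
  ]
}}

```text
time: 19.95
tool_pos: [482.3, 157.9, 129.7]
tcp_rot: [1.84, 1.57, 0.008]
contact_force: [-0.4, -0.8, -0.0]
grip_width: 21.9
```

```bash
python3 - <<'E'
from h import *
o=readout.get_obs();im=imaging.capture('wrist');cv2.imwrite('pics/w10.png',im)
np.save('w10.npy',np.r_[o['tool_pos'],o['tcp_rot']])
plan(jw(-82,0,57),JY+np.pi/2)
E
```

```text
turn [ 0.0004 -0.0002 -0.0009] then shift cm [ 7.261 -0.056  0.022] yaw 4.451 now [482.2 157.9 129.6]
```

View pics/w10.png

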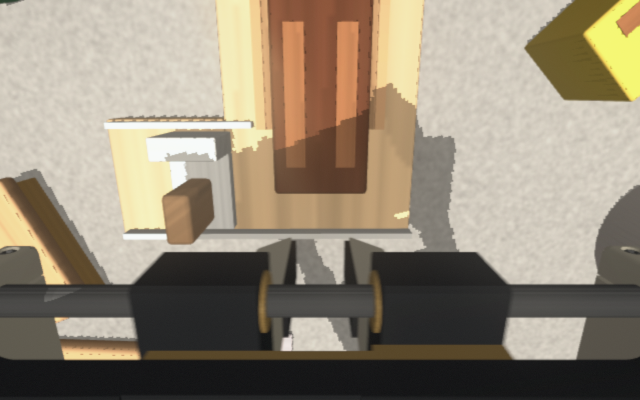

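Emit:
{"method": "arm_command", "body": {
  "plan": [
    {"tx": 1, "ty": 0, "tz": 0, "wx": 0, "wy": 0, "wz": 0, "jaw": -1},
    {"tx": 1.5, "ty": 0, "tz": 0, "wx": 0, "wy": 0, "wz": 0, "jaw": -1},
    {"tx": 1.5, "ty": 0, "tz": 0, "wx": 0, "wy": 0, "wz": 0, "jaw": -1},
    {"tx": 1.5, "ty": 0, "tz": 0, "wx": 0, "wy": 0, "wz": 0, "jaw": -1},
    {"tx": 1, "ty": 0, "tz": 0, "wx": 0, "wy": 0, "wz": 0, "jaw": -1},
    {"tx": 0.7, "ty": 0, "tz": 0, "wx": 0, "wy": 0, "wz": 0, "jaw": -1},
    {"tx": 0, "ty": 0, "tz": 0, "wx": 0, "wy": 0, "wz": 0, "jaw": -1},
    {"tx": 0, "ty": 0, "tz": 0, "wx": 0, "wy": 0, "wz": 0, "jaw": -1}
  ]
}}

```text
time: 20.8
tool_pos: [481.5, 158.1, 57.6]
tcp_rot: [1.626, 1.57, -0.205]
contact_force: [-0.3, 0.3, -0.0]
grip_width: 0.2
```

```bash
python3 - <<'E'
from h import *
o=readout.get_obs();im=imaging.capture('wrist');cv2.imwrite('pics/w11.png',im)
p=o['tool_pos'];d=p[:2]-JP;c,s=np.cos(JY),np.sin(JY);print('jig',c*d[0]+s*d[1],-s*d[0]+c*d[1],p[2])
E
```

```text
jig -82.15642592011424 0.2429894419544567 57.629546398881594
```

View pics/w11.png

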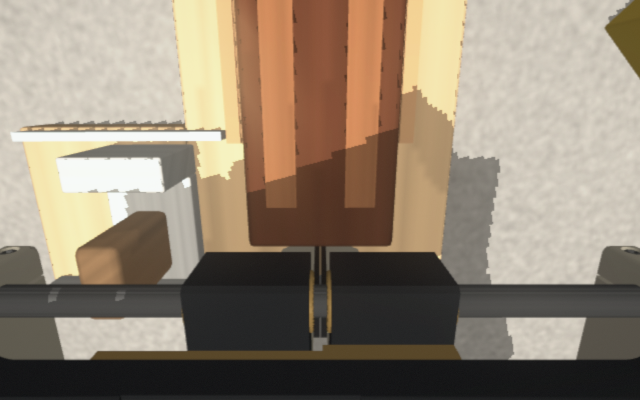

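Emit:
{"method": "arm_command", "body": {
  "plan": [
    {"tx": 0, "ty": 0.5, "tz": 0, "wx": 0, "wy": 0, "wz": 0, "jaw": -1},
    {"tx": 0, "ty": 0.5, "tz": 0, "wx": 0, "wy": 0, "wz": 0, "jaw": -1},
    {"tx": 0, "ty": 0.2, "tz": 0, "wx": 0, "wy": 0, "wz": 0, "jaw": -1},
    {"tx": 0, "ty": 0.2, "tz": 0, "wx": 0, "wy": 0, "wz": 0, "jaw": -1},
    {"tx": 0, "ty": 0.2, "tz": 0, "wx": 0, "wy": 0, "wz": 0, "jaw": -1},
    {"tx": 0, "ty": 0.2, "tz": 0, "wx": 0, "wy": 0, "wz": 0, "jaw": -1},
    {"tx": 0, "ty": 0.2, "tz": 0, "wx": 0, "wy": 0, "wz": 0, "jaw": -1},
    {"tx": 0, "ty": 0.2, "tz": 0, "wx": 0, "wy": 0, "wz": 0, "jaw": -1},
    {"tx": 0, "ty": 0.2, "tz": 0, "wx": 0, "wy": 0, "wz": 0, "jaw": -1},
    {"tx": 0, "ty": 0.2, "tz": 0, "wx": 0, "wy": 0, "wz": 0, "jaw": -1},
    {"tx": 0, "ty": 0.2, "tz": 0, "wx": 0, "wy": 0, "wz": 0, "jaw": -1},
    {"tx": 0, "ty": 0.2, "tz": 0, "wx": 0, "wy": 0, "wz": 0, "jaw": -1}
  ]
}}

```text
time: 22.05
tool_pos: [510.5, 150.3, 57.4]
tcp_rot: [0.908, 1.571, -0.923]
contact_force: [-3.1, 0.8, 0.5]
grip_width: 0.5
```

```bash
python3 - <<'E'
from h import *
o=readout.get_obs();im=imaging.capture('wrist');cv2.imwrite('pics/w12.png',im)
p=o['tool_pos'];d=p[:2]-JP;c,s=np.cos(JY),np.sin(JY);print('jig',c*d[0]+s*d[1],-s*d[0]+c*d[1],p[2])
E
```

```text
jig -52.14769554796146 0.15945537595352555 57.420672937800504
```

View pics/w12.png

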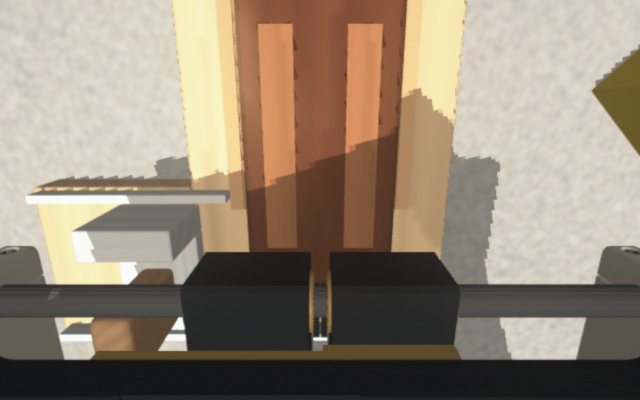

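Emit:
{"method": "arm_command", "body": {
  "plan": [
    {"tx": 0, "ty": 0.2, "tz": 0, "wx": 0, "wy": 0, "wz": 0, "jaw": -1},
    {"tx": 0, "ty": 0.2, "tz": 0, "wx": 0, "wy": 0, "wz": 0, "jaw": -1},
    {"tx": 0, "ty": 0.2, "tz": 0, "wx": 0, "wy": 0, "wz": 0, "jaw": -1},
    {"tx": 0, "ty": 0.2, "tz": 0, "wx": 0, "wy": 0, "wz": 0, "jaw": -1},
    {"tx": 0, "ty": 0.2, "tz": 0, "wx": 0, "wy": 0, "wz": 0, "jaw": -1},
    {"tx": 0, "ty": 0.2, "tz": 0, "wx": 0, "wy": 0, "wz": 0, "jaw": -1}
  ]
}}

```text
time: 22.7
tool_pos: [517.8, 148.0, 57.5]
tcp_rot: [-1.338, 1.562, 3.115]
contact_force: [-17.6, 4.3, 13.1]
grip_width: 0.3
```

```bash
python3 - <<'E'
from h import *
o=readout.get_obs();im=imaging.capture('wrist');cv2.imwrite('pics/w13.png',im)
im=imaging.capture('scene');cv2.imwrite('pics/s13.png',im);crop('pics/s13.png','pics/s13c.png',310,140,430,240,6)
p=o['tool_pos'];d=p[:2]-JP;c,s=np.cos(JY),np.sin(JY);print('jig',c*d[0]+s*d[1],-s*d[0]+c*d[1],p[2],o['contact_force'],o['moment'],R.from_euler('xyz',o['tcp_rot']).as_matrix().round(3))
E
```

```text
jig -44.42393271022691 -0.12001520078404937 57.4690473125859 [-17.56924803   4.25855306  13.13768865] [0.69836588 2.22216827 0.05481008] [[-0.008  0.966 -0.257]
 [ 0.    -0.257 -0.966]
 [-1.    -0.008  0.002]]
```

View pics/w13.png

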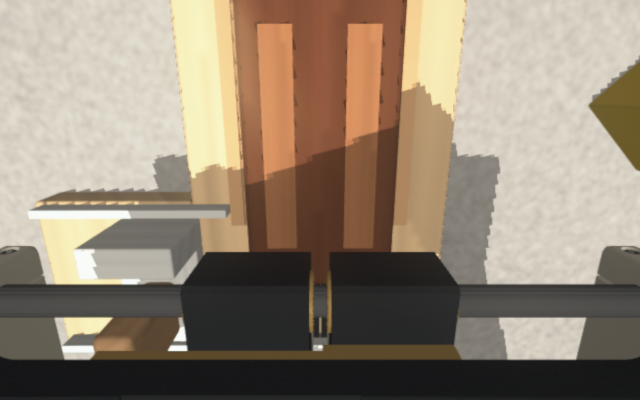

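View pics/s13c.png

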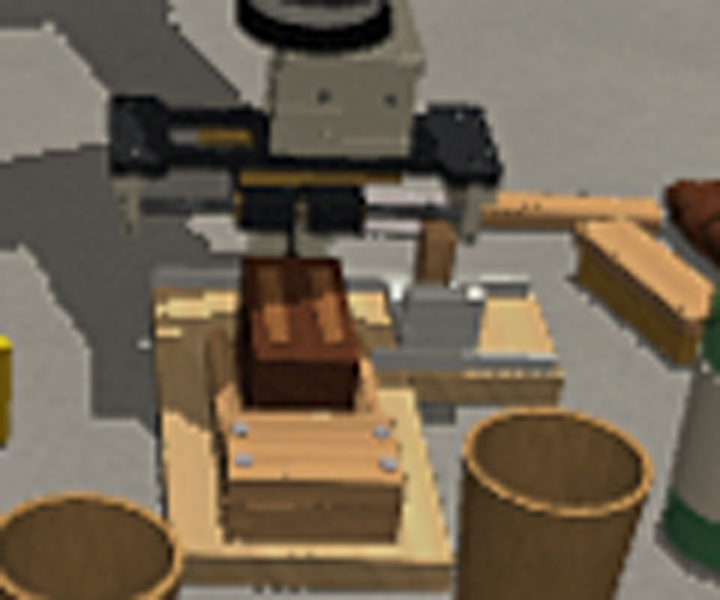

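Emit:
{"method": "arm_command", "body": {
  "plan": [
    {"tx": 0, "ty": -0.5, "tz": 0, "wx": 0, "wy": 0, "wz": 0, "jaw": -1},
    {"tx": 0, "ty": -0.5, "tz": 0, "wx": 0, "wy": 0, "wz": 0, "jaw": -1},
    {"tx": 0, "ty": -0.3, "tz": 0, "wx": 0, "wy": 0, "wz": 0, "jaw": -1},
    {"tx": 0.5, "ty": 0, "tz": 0, "wx": 0, "wy": 0, "wz": 0, "jaw": -1},
    {"tx": 0.5, "ty": 0, "tz": 0, "wx": 0, "wy": 0, "wz": 0, "jaw": -1},
    {"tx": 0.2, "ty": 0, "tz": 0, "wx": 0, "wy": 0, "wz": 0, "jaw": -1},
    {"tx": 0, "ty": 0, "tz": 0, "wx": 0, "wy": 0, "wz": 0, "jaw": -1},
    {"tx": 0, "ty": 0, "tz": 0, "wx": 0, "wy": 0, "wz": 0, "jaw": -1}
  ]
}}

```text
time: 23.6
tool_pos: [509.4, 150.6, 45.3]
tcp_rot: [-0.286, 1.571, -2.117]
contact_force: [0.6, 0.9, -0.4]
grip_width: 0.3
```

```bash
python3 - <<'E'
from h import *
o=readout.get_obs();im=imaging.capture('wrist');cv2.imwrite('pics/w14.png',im)
im=imaging.capture('scene');cv2.imwrite('pics/s14.png',im);crop('pics/s14.png','pics/s14c.png',310,140,430,240,6)
p=o['tool_pos'];d=p[:2]-JP;c,s=np.cos(JY),np.sin(JY);print('jig',c*d[0]+s*d[1],-s*d[0]+c*d[1],p[2],o['contact_force'],o['moment'],R.from_euler('xyz',o['tcp_rot']).as_matrix().round(3))
E
```

```text
jig -53.2640372820428 0.1480931266490053 45.33862880407262 [ 0.60441299  0.88363388 -0.38315831] [ 0.0728201  -0.00206137 -0.05651387] [[-0.     0.966 -0.257]
 [-0.    -0.257 -0.966]
 [-1.    -0.     0.   ]]
```

View pics/w14.png

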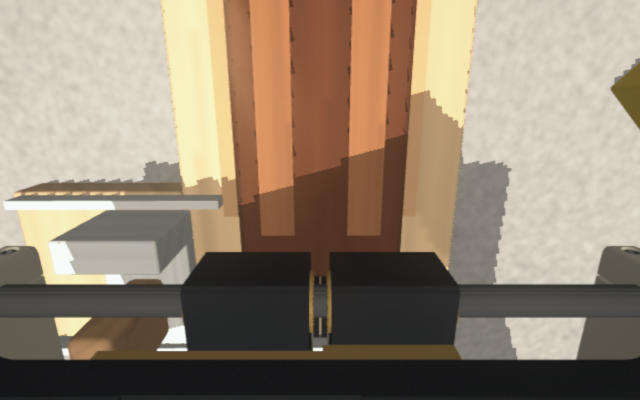

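View pics/s14c.png

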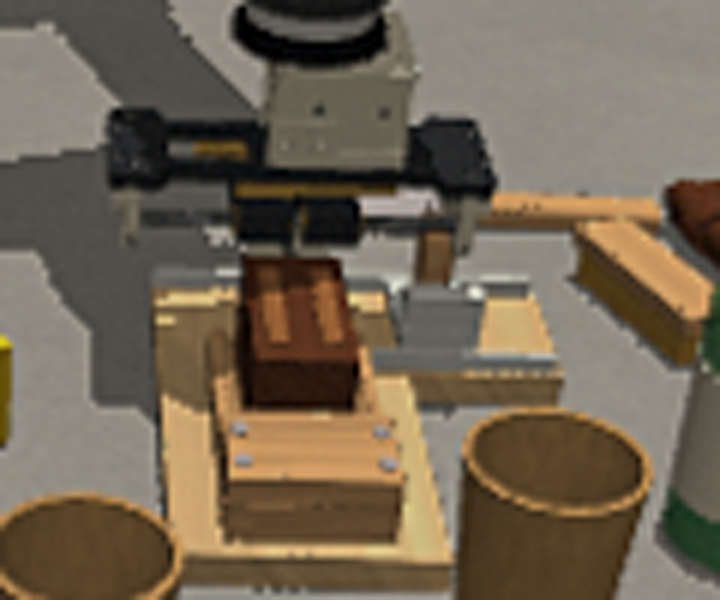

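Emit:
{"method": "arm_command", "body": {
  "plan": [
    {"tx": 0, "ty": 0.4, "tz": 0, "wx": 0, "wy": 0, "wz": 0, "jaw": -1},
    {"tx": 0, "ty": 0.3, "tz": 0, "wx": 0, "wy": 0, "wz": 0, "jaw": -1},
    {"tx": 0, "ty": 0.2, "tz": 0, "wx": 0, "wy": 0, "wz": 0, "jaw": -1},
    {"tx": 0, "ty": 0.1, "tz": 0, "wx": 0, "wy": 0, "wz": 0, "jaw": -1},
    {"tx": 0, "ty": 0.1, "tz": 0, "wx": 0, "wy": 0, "wz": 0, "jaw": -1},
    {"tx": 0, "ty": 0.1, "tz": 0, "wx": 0, "wy": 0, "wz": 0, "jaw": -1}
  ]
}}

```text
time: 24.3
tool_pos: [518.4, 148.2, 45.5]
tcp_rot: [-1.373, 1.565, 3.079]
contact_force: [-12.8, 4.9, 9.4]
grip_width: 0.2
```

```bash
cat > st.py <<'E'
from h import *
o=readout.get_obs()
p=o['tool_pos'];d=p[:2]-JP;c,s=np.cos(JY),np.sin(JY);f=o['contact_force'];print('jig',(c*d[0]+s*d[1]).round(2),(-s*d[0]+c*d[1]).round(2),p[2].round(1),'F jig',(c*f[0]+s*f[1]).round(1),(-s*f[0]+c*f[1]).round(1),f[2].round(1),o['time'])
E
python3 st.py
```

```text
jig -43.92 0.12 45.5 F jig -13.6 1.5 9.4 24.3
```

Emit:
{"method": "arm_command", "body": {
  "plan": [
    {"tx": 0, "ty": -0.4, "tz": 0, "wx": 0, "wy": 0, "wz": 0, "jaw": -1},
    {"tx": 0, "ty": -0.3, "tz": 0, "wx": 0, "wy": 0, "wz": 0.07, "jaw": -1},
    {"tx": -0.1, "ty": 0, "tz": 0, "wx": 0, "wy": 0, "wz": 0, "jaw": -1},
    {"tx": 0, "ty": 0.2, "tz": 0, "wx": 0, "wy": 0, "wz": 0, "jaw": -1},
    {"tx": 0, "ty": 0.2, "tz": 0, "wx": 0, "wy": 0, "wz": 0, "jaw": -1},
    {"tx": 0, "ty": 0.1, "tz": 0, "wx": 0, "wy": 0, "wz": 0, "jaw": -1},
    {"tx": 0, "ty": 0.1, "tz": 0, "wx": 0, "wy": 0, "wz": 0, "jaw": -1}
  ]
}}

```text
time: 25.0
tool_pos: [517.7, 148.4, 46.7]
tcp_rot: [1.559, 1.507, -0.273]
contact_force: [-12.9, 6.1, 10.8]
grip_width: 0.5
```

```bash
python3 st.py
```

```text
jig -44.67 0.22 46.7 F jig -14.0 2.6 10.8 25.0
```

```bash
python3 - <<'E'
from h import *
o=readout.get_obs();f=np.array(o['contact_force']);m=np.array(o['moment'])
Rj=R.from_euler('z',JY);print(Rj.inv().apply(f).round(2),Rj.inv().apply(m).round(3))
r=R.from_euler('xyz',o['tcp_rot']);print('tool frame',r.inv().apply(f).round(2),r.inv().apply(m).round(3), r.as_matrix().round(3))
im=imaging.capture('scene');cv2.imwrite('pics/s15.png',im);crop('pics/s15.png','pics/s15c.png',325,150,405,220,9)
E
```

```text
[-13.99   2.56  10.8 ] [0.63  2.277 0.077]
tool frame [-11.67 -13.27  -2.55] [-0.039  0.634 -2.277] [[ 0.061  0.964 -0.258]
 [-0.017 -0.257 -0.966]
 [-0.998  0.064  0.001]]
```

View pics/s15c.png

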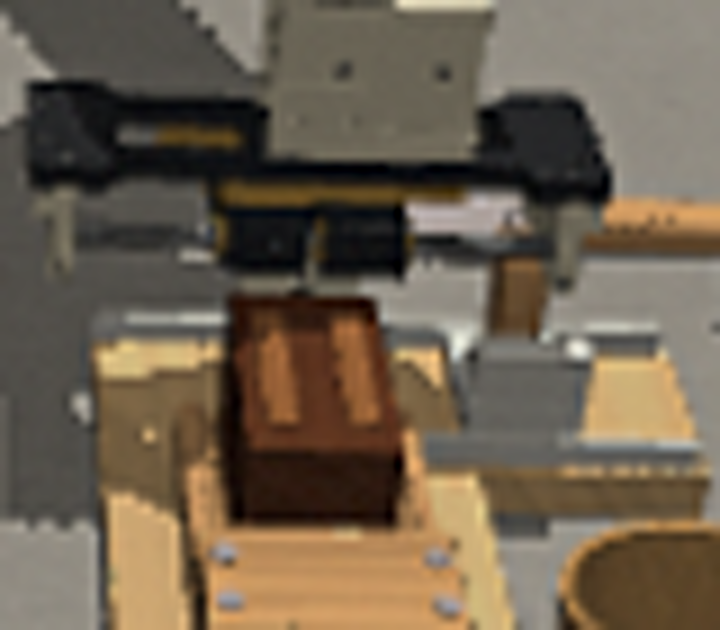

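Emit:
{"method": "arm_command", "body": {
  "plan": [
    {"tx": -0.1, "ty": 0, "tz": 0, "wx": 0, "wy": 0, "wz": 0, "jaw": -1},
    {"tx": -0.1, "ty": 0, "tz": 0, "wx": 0, "wy": 0, "wz": 0, "jaw": -1},
    {"tx": 0, "ty": 0, "tz": 0, "wx": 0, "wy": 0, "wz": 0, "jaw": -1}
  ]
}}

```text
time: 25.35
tool_pos: [517.6, 147.9, 47.8]
tcp_rot: [1.542, 1.507, -0.289]
contact_force: [-5.8, 2.3, -1.3]
grip_width: 0.4
```

```bash
python3 st.py
```

```text
jig -44.66 -0.35 47.8 F jig -6.2 0.7 -1.3 25.35
```

Emit:
{"method": "arm_command", "body": {
  "plan": [
    {"tx": -0.03, "ty": 0.1, "tz": 0, "wx": 0, "wy": 0, "wz": 0, "jaw": -1},
    {"tx": -0.03, "ty": 0.1, "tz": 0, "wx": 0, "wy": 0, "wz": 0, "jaw": -1},
    {"tx": -0.03, "ty": 0.1, "tz": 0, "wx": 0, "wy": 0, "wz": 0, "jaw": -1}
  ]
}}

```text
time: 25.65
tool_pos: [520.2, 147.1, 48.6]
tcp_rot: [1.538, 1.508, -0.293]
contact_force: [-6.3, 2.9, -2.6]
grip_width: 0.2
```

```bash
python3 st.py
```

```text
jig -41.93 -0.45 48.6 F jig -6.9 1.1 -2.6 25.65
```

Emit:
{"method": "arm_command", "body": {
  "plan": [
    {"tx": 0.01, "ty": 0.1, "tz": 0, "wx": 0, "wy": 0, "wz": 0, "jaw": -1},
    {"tx": 0.01, "ty": 0.1, "tz": 0, "wx": 0, "wy": 0, "wz": 0, "jaw": -1},
    {"tx": 0.01, "ty": 0.1, "tz": 0, "wx": 0, "wy": 0, "wz": 0, "jaw": -1},
    {"tx": 0.01, "ty": 0.1, "tz": 0, "wx": 0, "wy": 0, "wz": 0, "jaw": -1}
  ]
}}

```text
time: 26.05
tool_pos: [524.0, 146.1, 48.5]
tcp_rot: [1.538, 1.508, -0.293]
contact_force: [-6.4, 2.4, -2.1]
grip_width: 0.3
```

```bash
python3 st.py
```

```text
jig -37.93 -0.44 48.5 F jig -6.8 0.7 -2.1 26.05
```

Emit:
{"method": "arm_command", "body": {
  "plan": [
    {"tx": 0.01, "ty": 0.1, "tz": 0, "wx": 0, "wy": 0, "wz": 0, "jaw": -1},
    {"tx": 0, "ty": 0.05, "tz": 0, "wx": 0, "wy": 0, "wz": 0, "jaw": -1},
    {"tx": 0, "ty": 0.05, "tz": 0, "wx": 0, "wy": 0, "wz": 0, "jaw": -1}
  ]
}}

```text
time: 26.35
tool_pos: [524.5, 145.7, 48.0]
tcp_rot: [1.524, 1.511, -0.308]
contact_force: [-9.5, 4.2, -2.1]
grip_width: 0.7
```

```bash
python3 st.py
```

```text
jig -37.36 -0.64 48.0 F jig -10.3 1.6 -2.1 26.35
```

Emit:
{"method": "arm_command", "body": {
  "plan": [
    {"tx": 0, "ty": 0.1, "tz": 0, "wx": 0, "wy": 0, "wz": 0, "jaw": -1},
    {"tx": 0, "ty": 0.1, "tz": 0, "wx": 0, "wy": 0, "wz": 0, "jaw": -1},
    {"tx": 0, "ty": 0, "tz": 0, "wx": 0, "wy": 0, "wz": 0, "jaw": -1}
  ]
}}

```text
time: 26.65
tool_pos: [524.7, 145.5, 47.4]
tcp_rot: [1.503, 1.515, -0.328]
contact_force: [-13.2, 6.0, -3.0]
grip_width: 0.8
```

```bash
python3 st.py;  python3 - <<'E'
from h import *
im=imaging.capture('scene');cv2.imwrite('pics/s16.png',im);crop('pics/s16.png','pics/s16c.png',325,150,405,220,9)
o=readout.get_obs();im=imaging.capture('wrist');cv2.imwrite('pics/w16.png',im)
E
```

```text
jig -37.12 -0.78 47.4 F jig -14.3 2.4 -3.0 26.65
```

View pics/s16c.png

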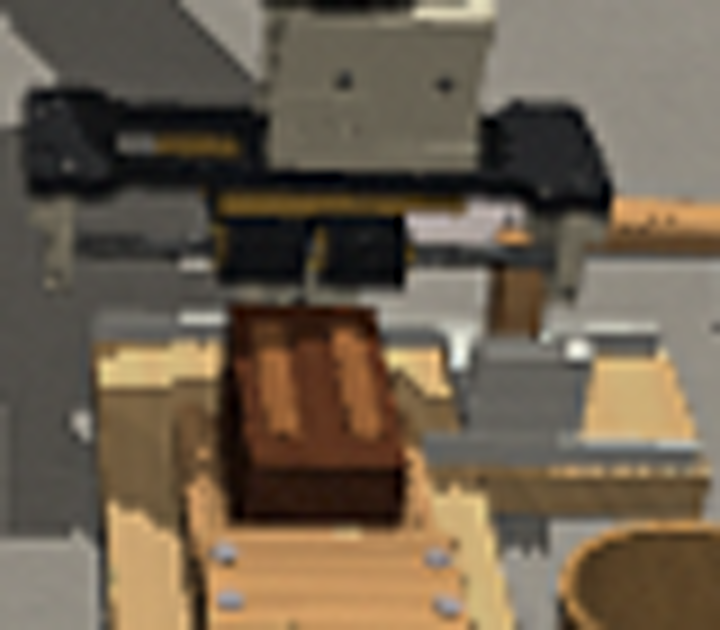

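View pics/w16.png

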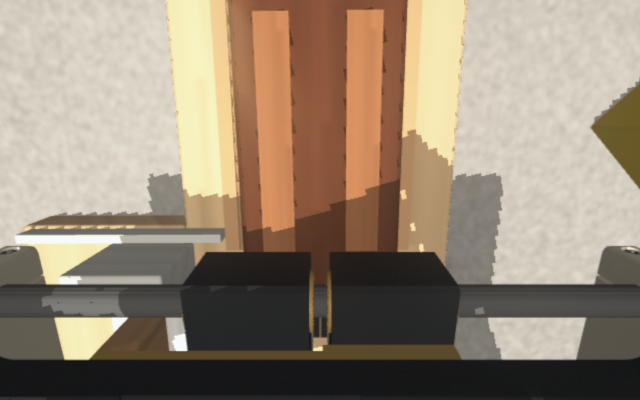

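Emit:
{"method": "arm_command", "body": {
  "plan": [
    {"tx": 0, "ty": -0.5, "tz": 0, "wx": 0, "wy": 0, "wz": 0, "jaw": -1},
    {"tx": 0, "ty": -1, "tz": 0, "wx": 0, "wy": 0, "wz": 0, "jaw": -1},
    {"tx": 0, "ty": -1, "tz": 0, "wx": 0, "wy": 0, "wz": -0.07, "jaw": -1},
    {"tx": -2, "ty": 0, "tz": 0, "wx": 0, "wy": 0, "wz": 0, "jaw": -1},
    {"tx": -3, "ty": 0, "tz": 0, "wx": 0, "wy": 0, "wz": 0, "jaw": -1},
    {"tx": -3, "ty": 1, "tz": -1, "wx": 0, "wy": 0, "wz": 0, "jaw": 1},
    {"tx": -3, "ty": 2, "tz": -1, "wx": 0, "wy": 0, "wz": 0, "jaw": 1},
    {"tx": -2, "ty": 2, "tz": 0, "wx": 0, "wy": 0, "wz": 0, "jaw": 1},
    {"tx": 0, "ty": 2, "tz": 0, "wx": 0, "wy": 0, "wz": 0, "jaw": 1},
    {"tx": 0, "ty": 0, "tz": 0, "wx": 0, "wy": 0, "wz": 0, "jaw": 1},
    {"tx": 0, "ty": 0, "tz": 0, "wx": 0, "wy": 0, "wz": 0, "jaw": 1}
  ]
}}

```text
time: 27.85
tool_pos: [578.5, 152.6, 177.9]
tcp_rot: [-1.271, 1.57, -3.103]
contact_force: [0.2, 0.7, 0.0]
grip_width: 43.8
```

```bash
python3 st.py;  python3 - <<'E'
from h import *
o=readout.get_obs();im=imaging.capture('wrist');cv2.imwrite('pics/w17.png',im)
np.save('w17.npy',np.r_[o['tool_pos'],o['tcp_rot']])
crop('pics/w17.png','pics/w17c.png',260,30,420,230,4)
plan(jw(-72.5,80.5,65),JY+np.pi/2)
E
```

```text
jig 13.03 19.91 177.9 F jig 0.0 0.7 0.0 27.85
turn [0.0006 0.0005 0.0015] then shift cm [11.274 -8.501 -6.05 ] yaw 4.451 now [578.1 152.8 177.7]
```

View pics/w17.png

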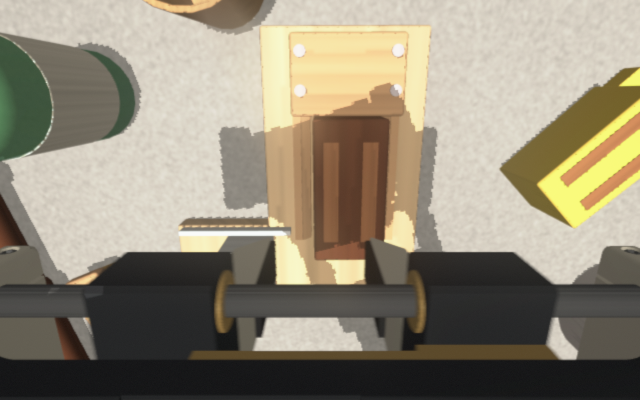

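View pics/w17c.png

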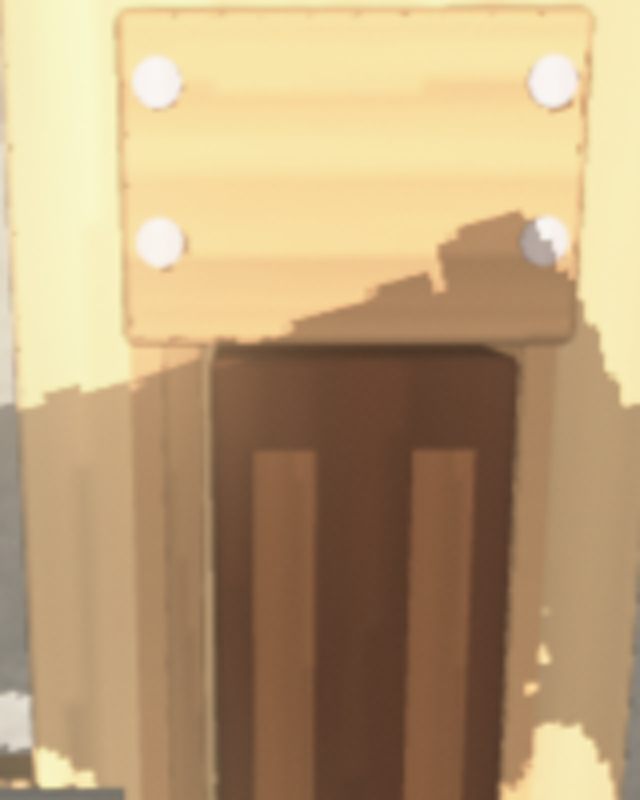

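```bash
python3 - <<'E'
from h import *
a=np.load('w17.npy');C=cam('wrist',dict(tool_pos=a[:3],tcp_rot=a[3:]))
def loc(P):
    d=P[:,:2]-JP;c,s=np.cos(JY),np.sin(JY);return np.c_[c*d[:,0]+s*d[:,1],-s*d[:,0]+c*d[:,1]].round(1)
px=lambda l:(np.array(l,float)+.5)/4-.5+[260,30]
print('block front',loc(unproj(px([(214,358),(517,358)]),80,C)),'mid',loc(unproj(px([(213,650),(506,650)]),80,C)))
print('bridge',loc(unproj(px([(127,340),(574,340)]),56,C)))
print('block rear',loc(unproj([[314,259.5],[387,259.5]],80,C)))
E
```

```text
block front [[ 74.4  24. ]
 [ 74.5 -24.5]] mid [[ 26.   24.4]
 [ 26.  -25.3]]
bridge [[ 76.   39.7]
 [ 76.  -39. ]]
block rear [[-24.2  23.9]
 [-24.2 -28.6]]
```

Emit:
{"method": "arm_command", "body": {
  "plan": [
    {"tx": 0, "ty": -2.1, "tz": -1.5, "wx": 0, "wy": 0, "wz": 0, "jaw": 1},
    {"tx": 0, "ty": -2.1, "tz": -1.5, "wx": 0, "wy": 0, "wz": 0, "jaw": 1},
    {"tx": 0, "ty": -2.1, "tz": -1.5, "wx": 0, "wy": 0, "wz": 0, "jaw": 1},
    {"tx": 0, "ty": -2.2, "tz": -1.55, "wx": 0, "wy": 0, "wz": 0, "jaw": 1},
    {"tx": 1, "ty": 0, "tz": 0, "wx": 0, "wy": 0, "wz": 0, "jaw": 1},
    {"tx": 2, "ty": 0, "tz": 0, "wx": 0, "wy": 0, "wz": 0, "jaw": 1},
    {"tx": 2, "ty": 0, "tz": 0, "wx": 0, "wy": 0, "wz": 0, "jaw": 1},
    {"tx": 0, "ty": 0, "tz": 0, "wx": 0, "wy": 0, "wz": 0, "jaw": 1},
    {"tx": 0, "ty": 0, "tz": 0, "wx": 0, "wy": 0, "wz": 0, "jaw": 1}
  ]
}}

```text
time: 28.8
tool_pos: [512.1, 232.8, 128.1]
tcp_rot: [-0.886, 1.57, -2.718]
contact_force: [1.1, -0.5, 0.1]
grip_width: 91.7
```

```bash
python3 st.py;  python3 - <<'E'
from h import *
o=readout.get_obs();im=imaging.capture('wrist');cv2.imwrite('pics/w18.png',im)
plan(jw(-72.5,80.5,65),JY+np.pi/2)
E
```

```text
jig -71.84 80.28 128.1 F jig 1.2 -0.2 0.1 28.8
turn [ 0.0006 -0.0002 -0.0006] then shift cm [ 6.385 -0.114  0.009] yaw 4.451 now [512.7 233.  128.9]
```

View pics/w18.png

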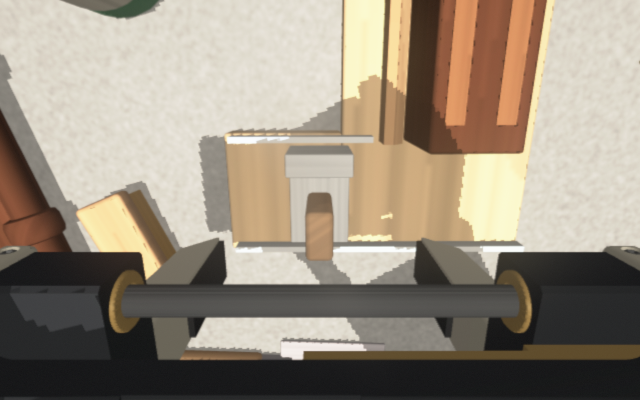

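Emit:
{"method": "arm_command", "body": {
  "plan": [
    {"tx": 1.5, "ty": -0.1, "tz": 0, "wx": 0, "wy": 0, "wz": 0, "jaw": 1},
    {"tx": 2, "ty": 0, "tz": 0, "wx": 0, "wy": 0, "wz": 0, "jaw": 1},
    {"tx": 1.5, "ty": 0, "tz": 0, "wx": 0, "wy": 0, "wz": 0, "jaw": 1},
    {"tx": 0.9, "ty": 0, "tz": 0, "wx": 0, "wy": 0, "wz": 0, "jaw": 1},
    {"tx": 0.4, "ty": 0, "tz": 0, "wx": 0, "wy": 0, "wz": 0, "jaw": 1},
    {"tx": 0, "ty": 0, "tz": 0, "wx": 0, "wy": 0, "wz": 0, "jaw": -1},
    {"tx": 0, "ty": 0, "tz": 0, "wx": 0, "wy": 0, "wz": 0, "jaw": -1},
    {"tx": 0, "ty": 0, "tz": 0, "wx": 0, "wy": 0, "wz": 0, "jaw": -1},
    {"tx": 0, "ty": 0, "tz": 0, "wx": 0, "wy": 0, "wz": 0, "jaw": -1},
    {"tx": 0, "ty": 0, "tz": 0, "wx": 0, "wy": 0, "wz": 0, "jaw": -1},
    {"tx": 0, "ty": 0, "tz": 0, "wx": 0, "wy": 0, "wz": 0, "jaw": -1},
    {"tx": 0, "ty": 0, "tz": 0, "wx": 0, "wy": 0, "wz": 0, "jaw": -1},
    {"tx": 0, "ty": 0, "tz": 0, "wx": 0, "wy": 0, "wz": 0, "jaw": -1},
    {"tx": 0, "ty": 0, "tz": 0, "wx": 0, "wy": 0, "wz": 0, "jaw": -1},
    {"tx": 0, "ty": 0, "tz": 0, "wx": 0, "wy": 0, "wz": 0, "jaw": -1},
    {"tx": 0, "ty": 0, "tz": 0, "wx": 0, "wy": 0, "wz": 0, "jaw": -1}
  ]
}}

```text
time: 30.45
tool_pos: [511.4, 233.3, 65.3]
tcp_rot: [0.001, 1.571, -1.83]
contact_force: [0.8, -0.6, -0.0]
grip_width: 15.9
```

```bash
python3 st.py
```

```text
jig -72.69 80.61 65.3 F jig 0.9 -0.4 -0.0 30.45
```

Emit:
{"method": "arm_command", "body": {
  "plan": [
    {"tx": 0, "ty": 0, "tz": 0.3, "wx": 0, "wy": 0, "wz": 0, "jaw": -1},
    {"tx": 0, "ty": 0, "tz": 0.6, "wx": 0, "wy": 0, "wz": 0, "jaw": -1},
    {"tx": 0, "ty": 0, "tz": 0.7, "wx": 0, "wy": 0, "wz": 0, "jaw": -1},
    {"tx": 0, "ty": 0, "tz": 0.7, "wx": 0, "wy": 0, "wz": 0, "jaw": -1},
    {"tx": 0, "ty": 0, "tz": 0.7, "wx": 0, "wy": 0, "wz": 0, "jaw": -1},
    {"tx": 0, "ty": 0, "tz": 0.4, "wx": 0, "wy": 0, "wz": 0, "jaw": -1},
    {"tx": 0, "ty": 0, "tz": 0.3, "wx": 0, "wy": 0, "wz": 0, "jaw": -1},
    {"tx": 0, "ty": 0, "tz": 0.2, "wx": 0, "wy": 0, "wz": 0, "jaw": -1},
    {"tx": 0, "ty": 0, "tz": 0.2, "wx": 0, "wy": 0, "wz": 0, "jaw": -1}
  ]
}}

```text
time: 31.35
tool_pos: [500.9, 193.6, 65.3]
tcp_rot: [1.594, 1.571, -0.237]
contact_force: [1.5, 3.3, -3.7]
grip_width: 15.8
```

```bash
python3 st.py
```

```text
jig -72.56 39.54 65.3 F jig 0.5 3.6 -3.7 31.35
```

Force only the gate's own friction, no strike. On to about 5 mm from shut.

Emit:
{"method": "arm_command", "body": {
  "plan": [
    {"tx": 0, "ty": 0, "tz": 0.3, "wx": 0, "wy": 0, "wz": 0, "jaw": -1},
    {"tx": 0, "ty": 0, "tz": 0.4, "wx": 0, "wy": 0, "wz": 0, "jaw": -1},
    {"tx": 0, "ty": 0, "tz": 0.5, "wx": 0, "wy": 0, "wz": 0, "jaw": -1},
    {"tx": 0, "ty": 0, "tz": 0.5, "wx": 0, "wy": 0, "wz": 0, "jaw": -1},
    {"tx": 0, "ty": 0, "tz": 0.5, "wx": 0, "wy": 0, "wz": 0, "jaw": -1},
    {"tx": 0, "ty": 0, "tz": 0.5, "wx": 0, "wy": 0, "wz": 0, "jaw": -1},
    {"tx": 0, "ty": 0, "tz": 0.4, "wx": 0, "wy": 0, "wz": 0, "jaw": -1},
    {"tx": 0, "ty": 0, "tz": 0.3, "wx": 0, "wy": 0, "wz": 0, "jaw": -1}
  ]
}}

```text
time: 32.15
tool_pos: [492.2, 160.4, 65.3]
tcp_rot: [1.345, 1.57, -0.486]
contact_force: [3.7, 3.5, -5.9]
grip_width: 15.8
```

```bash
python3 st.py
```

```text
jig -72.45 5.23 65.3 F jig 2.6 4.4 -5.9 32.15
```

Emit:
{"method": "arm_command", "body": {
  "plan": [
    {"tx": 0, "ty": 0, "tz": 0.2, "wx": 0, "wy": 0, "wz": 0, "jaw": -1},
    {"tx": 0, "ty": 0, "tz": 0.2, "wx": 0, "wy": 0, "wz": 0, "jaw": -1},
    {"tx": 0, "ty": 0, "tz": 0.1, "wx": 0, "wy": 0, "wz": 0, "jaw": -1},
    {"tx": 0, "ty": 0, "tz": 0.1, "wx": 0, "wy": 0, "wz": 0, "jaw": -1},
    {"tx": 0, "ty": 0, "tz": 0.1, "wx": 0, "wy": 0, "wz": 0, "jaw": -1},
    {"tx": 0, "ty": 0, "tz": 0, "wx": 0, "wy": 0, "wz": 0, "jaw": -1}
  ]
}}

```text
time: 32.75
tool_pos: [490.8, 155.5, 65.3]
tcp_rot: [2.77, 1.568, 0.938]
contact_force: [5.2, 10.6, -6.9]
grip_width: 16.0
```

```bash
python3 st.py
```

```text
jig -72.46 0.11 65.3 F jig 2.3 11.5 -6.9 32.75
```

Emit:
{"method": "arm_command", "body": {
  "plan": [
    {"tx": 0, "ty": 0, "tz": -0.1, "wx": 0, "wy": 0, "wz": 0, "jaw": -1},
    {"tx": 0, "ty": 0, "tz": 0, "wx": 0, "wy": 0, "wz": 0, "jaw": 0.5},
    {"tx": 0, "ty": 0, "tz": 0, "wx": 0, "wy": 0, "wz": 0, "jaw": 0.5},
    {"tx": 0, "ty": 0, "tz": 0, "wx": 0, "wy": 0, "wz": 0, "jaw": 0.5},
    {"tx": -0.5, "ty": 0, "tz": 0, "wx": 0, "wy": 0, "wz": 0, "jaw": 0.5},
    {"tx": -1.5, "ty": 0, "tz": 0, "wx": 0, "wy": 0, "wz": 0, "jaw": 0.5},
    {"tx": -3, "ty": 0, "tz": 0, "wx": 0, "wy": 0, "wz": 0, "jaw": 0.5},
    {"tx": -3, "ty": 0, "tz": 0, "wx": 0, "wy": 0, "wz": 0, "jaw": 0.5},
    {"tx": -3, "ty": 1.5, "tz": 0, "wx": 0, "wy": 0, "wz": 0, "jaw": 0.5},
    {"tx": -3, "ty": 1.5, "tz": 0, "wx": 0, "wy": 0, "wz": 0, "jaw": 0.5},
    {"tx": 0, "ty": 0, "tz": 0, "wx": 0, "wy": 0, "wz": 0, "jaw": 0.5},
    {"tx": 0, "ty": 0, "tz": 0, "wx": 0, "wy": 0, "wz": 0, "jaw": 0.5}
  ]
}}

```text
time: 33.95
tool_pos: [519.4, 147.2, 205.8]
tcp_rot: [1.746, 1.57, -0.086]
contact_force: [0.3, -0.3, -1.2]
grip_width: 68.5
```

```bash
python3 st.py;  python3 - <<'E'
from h import *
o=readout.get_obs();im=imaging.capture('wrist');cv2.imwrite('pics/w19.png',im)
np.save('w19.npy',np.r_[o['tool_pos'],o['tcp_rot']])
crop('pics/w19.png','pics/w19c.png',240,0,400,240,3.3)
im=imaging.capture('scene');cv2.imwrite('pics/s19.png',im)
E
```

```text
jig -42.67 -0.57 205.8 F jig 0.3 -0.2 -1.2 33.95
```

View pics/w19c.png

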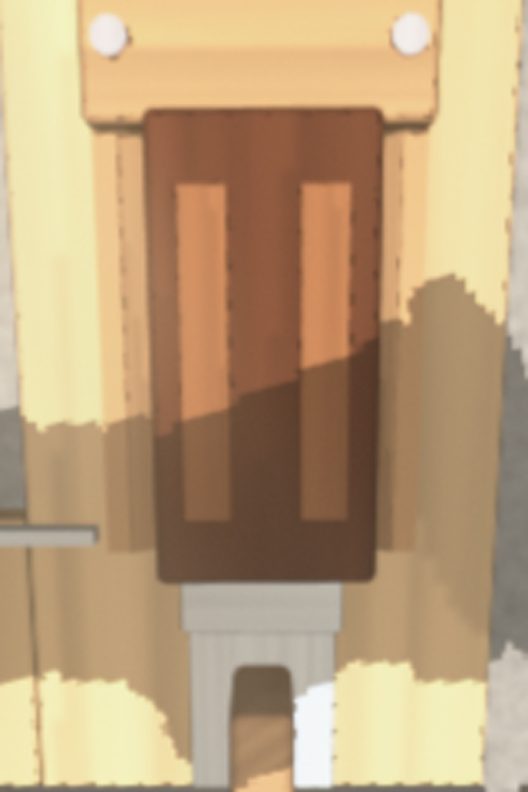

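View pics/s19.png

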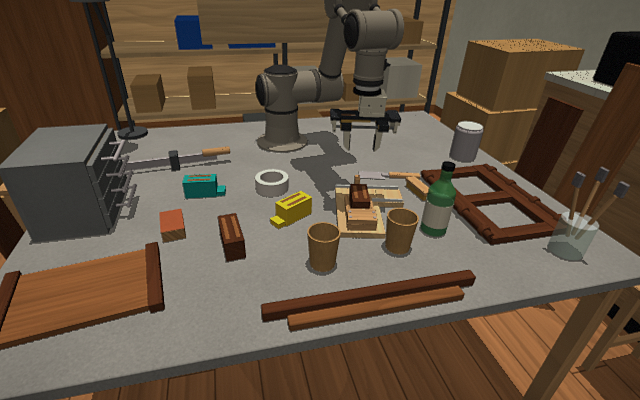

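```bash
python3 - <<'E'
from h import *
a=np.load('w19.npy');C=cam('wrist',dict(tool_pos=a[:3],tcp_rot=a[3:]))
def loc(P):
    d=P[:,:2]-JP;c,s=np.cos(JY),np.sin(JY);return np.c_[c*d[:,0]+s*d[:,1],-s*d[:,0]+c*d[:,1]].round(1)
px=lambda l:(np.array(l,float)+.5)/3.3-.5+[240,0]
print('block',loc(unproj(px([(145,111),(382,110),(375,581),(158,581)]),80,C)))
print('bridge',loc(unproj(px([(83,124),(436,124)]),56,C)))
print('gate rear top',loc(unproj(px([(183,631),(340,631)]),60,C)))
E
```

```text
block [[ 73.6  23.7]
 [ 73.8 -24.6]
 [-24.4 -25.8]
 [-24.4  23.5]]
bridge [[ 74.5  39.8]
 [ 74.5 -39. ]]
gate rear top [[-41.5  19.4]
 [-41.5 -19.4]]
```

All as required: gate centred at 0, block 0–1 mm from the bridge and square. Handing in.

```bash
python3 -c "
from plant import bot
print(bot.close_job())"
```

```text
the job is handed in; nothing more can be done
None
```

The block is home with its shoulder against the bridge, the gate is shut behind it, and I handed the job in at about 34 s of the 72 s allowed.

**What I did:**
- I slid the gate open from about 17 mm to 80 mm.
- I gripped the dark tongued block, turned it into line with the jig and lowered it to the channel floor. The wrist force settled to about 0 N before I let go.
- I pushed the block from its rear face with the closed fingers until it stopped hard, then slid the gate back onto its stop.

**Last checks, from the wrist camera:**
- **Block:** its shoulder measured about 0.8 mm from the bridge, within the camera's 2 mm accuracy. It was under 1 mm off the centre line and square to within about 0.02 rad.
- **Gate:** centred at about 0 mm. Force rose from 4 N to 11 N at the stop.
- **Robot:** standing clear, touching nothing.
- **Other things:** none looked moved in the last scene picture. I judged that by eye and did not measure each one.

**What went wrong on the way:** the first pushes stuck at 14–18 N about 9 mm short of home. The fingers were pressing the block down at the same time. I pushed lower on the rear face with the tool tilted and let the height ease up, and the block then slid home at about 7 N. The highest force I read was about 22 N, well below the 90 N limit, but I only read forces between moves.

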